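# Roll the tea trolley to its mark and put the tea tins away

### The arm

A 7-joint arm with a two-finger parallel gripper is mounted at the origin on the work surface. World frame = base frame: x ahead of the robot, y to its left, z up, the work surface at z = 0. Lengths are in m, angles in rad, forces in N, time in s.
With the tool pointing down it reaches from about 0.425 to 0.925 m from the base axis. Payload 6.8 kg.
Tool frame: the origin (TCP) lies between the finger pads; the fingertips stand 11 mm ahead of it and the grasp point (between the pads) lies 8 mm behind it; z points along the fingers, y is the line along which they close (so a half turn about z gives the same grasp; the last joint's range is limited). The gripper opens to 88 mm and grips with 3 to 60 N. Pads are 20 mm wide; open, the fingers measure 115 mm over their backs; the gripper's body (75 mm by 178 mm) begins 61 mm behind the grasp point.
Start: joints at [1.057, 0.477, 0.022, 1.555, -0.011, 1.109, -0.083], TCP at [0.266, -0.62, 0.234] pointing down, gripper open.
Joint ranges: [-2.96, 2.96], [-0.34, 2.1], [-1.41, 1.46], [0.24, 2.44], [-1.37, 4.51], [0.17, 1.92], [-2.96, 2.96]. Speed limits (rad/s): [2.39, 2.39, 3.14, 3.14, 3.14, 3.14, 3.14].

### API

Orientations are given as a unit quaternion [w, x, y, z].
In Python, from rig import r, imaging gives the robot as it stands.
- The arm moves only by the tool step_arm, never from a script. Its argument "steps" is a list of rows, each a list of 2 entries, a list of its own where there are three numbers: the shift along the tool's x, y, z in mm, then the turn, a rotation vector about the tool's x, y, z in degrees. A call has 1 to 5 rows; each row is the pose to reach, as a shift and turn from the pose commanded when the call began, along the tool's axes at that moment; what a row does not reach only later rows make up. A row lasts 1/10 s, in which the tool goes at most 50 mm and 8.59 degrees, less where a joint would pass 70% of its speed; a pose out of reach is approached as far as the arm can. A call with a gripper value outside its range is refused whole. "jaw" is the opening, from -1 (shut) to 1 (fully open), set as the call begins (left out, the last holds). The fingers move at their own pace and stop on an object; the grip force is fixed at half the most. Time passes only in rows, so rows that repeat a pose let the fingers close. It gives the time, the measured TCP pose, the force, the opening and the grip force at its end, in the units of the state.
- r.sense(): the state, without advancing time (a new reading comes with each control period).
- imaging.grab_frame(name): name is "scene" or "side" or "wrist"; returns the picture (400x640x3 uint8, blue, green, red); there is no depth.
- imaging.camera_info(name): a dict with "fx", "fy", "cx", "cy" (pixels), "k1" (the pictures are not rectified: a ray, as slopes to the right and down, at radius r is drawn at 1 + k1 r^2 times it, then the intrinsics apply), "R" (3x3) and "t" (3): a world point X has camera coordinates R X + t. Camera axes: x right, y down, z forward; pixel columns grow to the right and rows downward; lengths in m; the calibration is good to about 2 mm. A picture is of the moment at which its call begins: read the wrist's pose just before it. camera_info takes no time and is no camera call; for the wrist camera it gives the pose at the moment of the call.
- r.finish_job(): hands the job in; it is judged then, once.
The state is a dict: "clock": time; "qpos": joint angles; "qd": joint speeds; "tau": joint torques, N m; "tcp_pos": TCP position; "eef_rot": TCP orientation; "wrist_force": force on the tool from outside, world axes, zero at the start; "moment": the same for the moment, N m; "width": opening from 0.0 (shut) to 1.0 (fully open); "finger_force": force on a finger pad.
Only numpy, scipy, OpenCV 4.12 (cv2) and the standard library are available. Lean on these libraries where they do the work, as an engineer would, in place of code of your own. Each camera call takes 0.05 s, during which the arm holds its last target. There are 200 camera calls.

### The job

Push the little tea trolley forwards, its wheels staying on the table, until its four swivel castors all trail straight behind their pivots while it is still a hand's breadth or more short of the inlaid mark, then steer it onto the mark: centred, square, nose along the arrow, castors still trailing straight. Next, move all the tea tins from the trolley into the well of the cedar cabinet, whose lacquered cover slides out of the way, and then slide the cover fully shut over them, with the trolley still parked on its mark and its castors straight. Leave the trivet, incense holder and sake cup where they are.

Things in the scene. Friction and masses are not known exactly. Their poses are not given: they have to be found in the camera images.
- trolley: Low dark wooden trolley on four swivel castors. Deck 200 (x) x 160 (y) mm, top 52 mm above the table, rim 6 mm wide up to 62 mm; castors on outriggers at its corners, 100 mm at most from its x axis when straight. Origin on the table under the deck's centre; +x forwards (nose), +y its left. About 0.7 kg unladen, rolls against roughly 1 N. Push rail behind its rear. Starts at the robot's right, nose roughly towards world +y.
- push_rail (a point): Centre of the trolley's push rail, at (-115, 0, 129) mm in the trolley's frame: a pale wooden rail 14 mm thick (trolley x), 130 mm long (trolley y), from 116 to 142 mm above the table. Straddle it from above, fingers closing along trolley x; tips that stay above 108 mm clear the tins.
- castor_fl (a joint): Swivel angle of the front left castor about the vertical pivot at (80, 92) mm in the trolley's frame, rad, endless: 0 (or any whole turn) when the wheel trails straight behind the pivot, i.e. towards trolley -x; positive anticlockwise from above. Swivels freely; rolling some 60 mm in one direction makes it trail against that direction.
- castor_fr (a joint): Swivel angle of the front right castor about the vertical pivot at (80, -92) mm in the trolley's frame, rad, endless: 0 (or any whole turn) when the wheel trails straight behind the pivot, i.e. towards trolley -x; positive anticlockwise from above. Swivels freely; rolling some 60 mm in one direction makes it trail against that direction.
- castor_rl (a joint): Swivel angle of the rear left castor about the vertical pivot at (-80, 92) mm in the trolley's frame, rad, endless: 0 (or any whole turn) when the wheel trails straight behind the pivot, i.e. towards trolley -x; positive anticlockwise from above. Swivels freely; rolling some 60 mm in one direction makes it trail against that direction.
- castor_rr (a joint): Swivel angle of the rear right castor about the vertical pivot at (-80, -92) mm in the trolley's frame, rad, endless: 0 (or any whole turn) when the wheel trails straight behind the pivot, i.e. towards trolley -x; positive anticlockwise from above. Swivels freely; rolling some 60 mm in one direction makes it trail against that direction.
- wheel_fl (a point): Centre of the front left castor's rubber wheel (radius 15 mm), 15 mm above the table and 18 mm from its pivot at (80, 92) mm in the trolley's frame.
- wheel_fr (a point): Centre of the front right castor's rubber wheel (radius 15 mm), 15 mm above the table and 18 mm from its pivot at (80, -92) mm in the trolley's frame.
- wheel_rl (a point): Centre of the rear left castor's rubber wheel (radius 15 mm), 15 mm above the table and 18 mm from its pivot at (-80, 92) mm in the trolley's frame.
- wheel_rr (a point): Centre of the rear right castor's rubber wheel (radius 15 mm), 15 mm above the table and 18 mm from its pivot at (-80, -92) mm in the trolley's frame.
- mark: Parking mark inlaid flush in the table: dark outline 230 x 220 mm with an arrow head inside. Origin at its centre on the table; +x is the way the arrow points (roughly to the cabinet). The trolley belongs with its origin over this point and its x along this x; its nose is then about 60 mm from the cabinet.
- cabinet: Low pale cedar cabinet, fixed, at the robot's left; 246 (x) x 270 (y) mm, 70 mm high, walls 10 mm. Origin on the table under the centre of its open-topped well, 226 (x) x 120 (y) mm inside, floor 10 mm and rim 70 mm above the table. From y = 60 to 200 mm it is a solid block as high as the rim, where the open cover lies. Axes along the world's within 5 degrees.
- cover (a joint): The cabinet's dark lacquered flat cover, 238 (x) x 132 (y) x 6 mm, sliding along the cabinet's y: 0 = fully shut over the well; 0.135 m = fully open (towards cabinet +y), clear of the well. Partly open at the start. Rubs with about 1.5 N and stays where left. Underside 71 mm, top 77 mm above the table.
- cover_grip (a point): Middle of the upright grip bar on the middle of the cover, 95 mm above the table: the bar is 12 mm thick (cabinet y), 80 mm long (cabinet x) and stands from 77 to 107 mm above the table. Take it from above with the fingers closing along cabinet y.
- tin1: Round metal tea tin 1, closed, 50 mm in diameter and 52 mm high, about 110 g. Origin at the centre of its underside, z along its axis. Stands on the trolley's deck at the start, or is absent.
- tin2: Round metal tea tin 2, closed, 50 mm in diameter and 52 mm high, about 110 g. Origin at the centre of its underside, z along its axis. Stands on the trolley's deck at the start, or is absent.
- tin3: Round metal tea tin 3, closed, 50 mm in diameter and 52 mm high, about 110 g. Origin at the centre of its underside, z along its axis. Stands on the trolley's deck at the start, or is absent.
- tin4: Round metal tea tin 4, closed, 50 mm in diameter and 52 mm high, about 110 g. Origin at the centre of its underside, z along its axis. Stands on the trolley's deck at the start, or is absent.
- trivet: Bystander: round cast-iron trivet 110 mm across, 18 mm high; origin under its centre. Leave alone.
- incense_holder: Bystander: blue porcelain incense holder 72 mm across, 50 mm high; origin under its centre. Leave alone.
- sake_cup: Bystander: pewter sake cup 54 mm across, 45 mm high; origin under its centre. Leave alone.
There are look-alikes about, which are no part of the job. Leave any orange or pink look-alike of the tin4 alone.

How it is judged:
By the outcome, as a careful person would: the job done as asked, in the order asked, and still so for the second after the job is handed in, with the robot touching nothing.
Of tin1, tin2, tin3, tin4 only 3 to 4 are there at a start; the rules pass over those that are not, and their reading is None.
At some moment in a run one of tin1, tin2, tin3, tin4 may be knocked a few centimetres aside while the robot is not near it.
Once in a run the grip may slacken for a moment while it holds something.
It also fails if it takes over 210 s, if anything falls off the work surface, if the arm or the gripper's body presses on something with over 40 N, if the wrist force passes 120 N, or if a joint passes its speed limit or range.

## Working session

There is one attempt and no reset: what is moved stays moved. The work goes in short steps, Python scripts to look and compute and a tool call to move; the robot and the scene stay as the last step left them, time stands still between calls to the robot, and variables do not carry over. Pictures are saved under pics/ and viewed, at most 14 in all, crops included, and the job is handed in when it is done.

Besides the shell and the picture viewer there is one more tool, called as name([rows], argument=value, ...), one row to a line, values as JSON. step_arm: Moves the arm, as the interface text tells. Its arguments: {"type":"object","properties":{"steps":{"type":"array"},"jaw":{"type":"number"}},"required":["steps"]}

```bash
ls; mkdir -p pics
python3 - <<'E'
from rig import r, imaging
import cv2,numpy as np
s=r.sense();print(s)
for n in("scene","side"):
    im=imaging.grab_frame(n);cv2.imwrite(f"pics/{n}0.png",im);c=imaging.camera_info(n);print(n,c)
print(imaging.camera_info("wrist"))
E
```

```text
pics
{'clock': 0.0, 'qpos': array([ 1.05691593,  0.47777492,  0.02234241,  1.55643081, -0.01149134,
        1.10928865, -0.08308167]), 'qd': array([-0.00060437, -0.00016244,  0.00060872, -0.00202851, -0.00065554,
       -0.00047842,  0.00038222]), 'tau': array([-2.69317670e-04, -5.82847989e+01,  1.53442238e+00, -2.72613734e+01,
       -5.44298720e-02,  1.70122093e-02,  1.56339479e-04]), 'tcp_pos': array([ 0.26620489, -0.61966738,  0.23270736]), 'eef_rot': array([-8.51771927e-04,  9.79483712e-01,  2.01521392e-01, -2.46536929e-04]), 'wrist_force': array([ 0.2622041 ,  0.86996749, -0.07296988]), 'moment': array([-0.01379217, -0.05861959,  0.02576729]), 'finger_force': 0.0, 'width': 1.0034602798844452}
scene {'fx': 510.2952403034759, 'fy': 510.2952403034759, 'cx': 315.07498149469586, 'cy': 193.53363384325405, 'k1': -0.08315724279423035, 'R': array([[-0.19065319,  0.98159553,  0.0110266 ],
       [ 0.84130617,  0.16917234, -0.51340495],
       [-0.5058214 , -0.08860554, -0.85807562]]), 't': array([ 0.20601977, -0.37928807,  1.7488189 ])}
side {'fx': 361.6426279820317, 'fy': 361.6426279820317, 'cx': 314.8219239102646, 'cy': 199.43848284735, 'k1': -0.07940572089538302, 'R': array([[-0.9259691 , -0.37757424,  0.00434872],
       [-0.20535693,  0.49388915, -0.84492724],
       [ 0.31687498, -0.78326956, -0.53486358]]), 't': array([0.47985194, 0.26517441, 0.60218141])}
{'fx': 281.6016438541656, 'fy': 281.6016438541656, 'cx': 320.74372301064454, 'cy': 200.89989998474022, 'k1': -0.0017537124984775279, 'R': array([[ 3.95289143e-01, -9.18556745e-01, -2.97628595e-05],
       [-8.81344289e-01, -3.79284367e-01,  2.81736781e-01],
       [-2.58802509e-01, -1.11341259e-01, -9.59491733e-01]]), 't': array([-0.67356798, -0.03336545,  0.38912129])}
```

View pics/scene0.png

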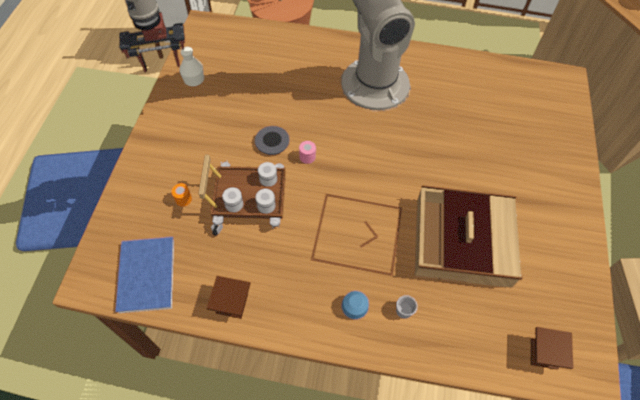

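View pics/side0.png

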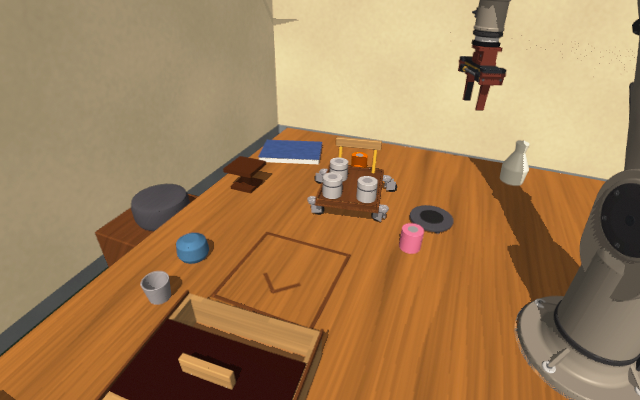

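The scene view shows the trolley at (248,192) with its rail at (206,180) and three silver tins at (268,174), (232,200) and (265,200). The mark is at (358,234), the cabinet at (468,235) with its grip at (470,227).

Things that could be mistaken for a tin: the orange one at (181,195), the pink one at (307,152) and the pewter cup at (406,306). None of these stands on the trolley. The rail is the pale bar at (206,180).

```bash
cat > h.py <<'E'
import numpy as np,cv2
from rig import r, imaging
from scipy.spatial.transform import Rotation as Ro
def info(n): return imaging.camera_info(n)
def K(c): return np.array([[c['fx'],0,c['cx']],[0,c['fy'],c['cy']],[0,0,1.]])
def ray(c,uv):
    p=cv2.undistortPoints(np.array(uv,float).reshape(-1,1,2),K(c),np.array([c['k1'],0,0,0.])).reshape(-1,2)
    d=np.c_[p,np.ones(len(p))]@c['R']; return -c['R'].T@c['t'],d
def onz(c,uv,z):
    o,d=ray(c,uv); return o+d*((z-o[2])/d[:,2])[:,None]
def proj(c,X):
    X=np.array(X,float).reshape(-1,3); return cv2.projectPoints(X,cv2.Rodrigues(c['R'])[0],np.array(c['t']),K(c),np.array([c['k1'],0,0,0.]))[0].reshape(-1,2)
def tool():
    s=r.sense(); q=s['eef_rot']; return s,s['tcp_pos'],Ro.from_quat([q[1],q[2],q[3],q[0]])
def go(p,yaw=None):
    """shift mm in tool axes & rotvec deg to reach world p with tool down, tool y at yaw (deg, mod 180)"""
    s,t,R=tool(); d=R.inv().apply(np.array(p)-t)*1e3; rv=np.zeros(3)
    if yaw is not None:
        best=None
        for k in (0,180):
            a=np.radians(yaw+k); y=np.array([np.cos(a),np.sin(a),0]); z=np.array([0,0,-1.]); G=Ro.from_matrix(np.c_[np.cross(y,z),y,z])
            v=(R.inv()*G).as_rotvec(degrees=True)
            if best is None or np.linalg.norm(v)<np.linalg.norm(best): best=v
        rv=best
    print('shift',d.round(1),'turn',rv.round(2)); return d,rv
def st():
    s,t,R=tool(); y=R.as_matrix()[:,1]; print('t %.2f'%s['clock'],'tcp',t.round(4),'yaw_y %.2f'%np.degrees(np.arctan2(y[1],y[0])),'z',R.as_matrix()[:,2].round(3),'F',s['wrist_force'].round(1),'M',s['moment'].round(2),'w %.3f'%s['width'],'ff %.1f'%s['finger_force'],'q',s['qpos'].round(2))
E
python3 - <<'E'
from h import *
st()
c=info("scene");im=cv2.imread("pics/scene0.png")
a=cv2.resize(im[140:250,185:305],None,fx=5,fy=5,interpolation=cv2.INTER_CUBIC)
cv2.imwrite("pics/c1.png",a)
b=cv2.resize(im[175:295,300:530],None,fx=3.4,fy=3.4,interpolation=cv2.INTER_CUBIC);cv2.imwrite("pics/c2.png",b)
E
```

```text
t 0.10 tcp [ 0.2662 -0.6197  0.2328] yaw_y -66.75 z [-0.001  0.001 -1.   ] F [ 0.   0.8 -0.1] M [-0.03  0.02  0.04] w 1.000 ff 0.0 q [ 1.06  0.48  0.02  1.56 -0.01  1.11 -0.08]
```

View pics/c1.png

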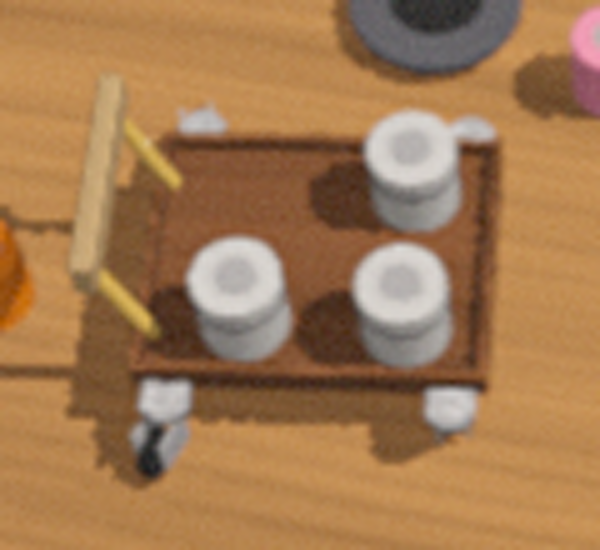

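View pics/c2.png

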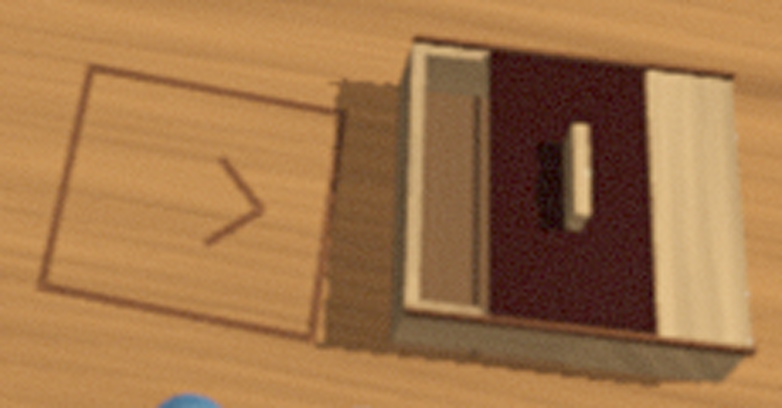

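The crops show the deck rim corners at c1 (165,137), (498,142), (487,385) and (133,372), with the rail top from (112,78) to (85,278). The rear-left castor points outward. The mark corners are at c2 (90,66), (345,112), (313,338) and (40,288), with the arrow tip at (262,209).

Run:
```python
from h import *
c=info("scene")
A=lambda P:[(185+(u+.5)/5-.5,140+(v+.5)/5-.5) for u,v in P]
B=lambda P:[(300+(u+.5)/3.4-.5,175+(v+.5)/3.4-.5) for u,v in P]
def rep(n,P):
    print(n,P.mean(0).round(4),'\n',P[:,:2].round(4).tolist())
    e=P[1]-P[0];f=P[2]-P[3] if len(P)>3 else e
    print(' ang',[round(float(np.degrees(np.arctan2(x[1],x[0]))),2) for x in (e,f)],'len',[round(float(np.linalg.norm(P[i]-P[i-1])),4) for i in range(len(P))])
rep('deck',onz(c,A([(160,137),(498,142),(487,385),(133,372)]),.062))
rep('rail',onz(c,A([(85,278),(112,80)]),.142))
rep('tins',onz(c,A([(411,145),(236,277),(401,283)]),.104))
rep('mark',onz(c,B([(90,66),(345,112),(313,338),(40,288)]),0))
rep('arrow',onz(c,B([(222,158),(262,209),(206,243)]),0))
rep('cab',onz(c,B([(416,40),(734,76),(753,350),(403,308)]),.07))
rep('grip',onz(c,B([(580,128),(580,220)]),.107))
rep('cover',onz(c,B([(490,50),(645,68),(657,332),(490,316)]),.077))
```

```text
deck [ 0.5393 -0.2989  0.062 ] 
 [[0.479, -0.4114], [0.4435, -0.2164], [0.6019, -0.1867], [0.6327, -0.381]]
 ang [100.32, 99.02] len [0.1567, 0.1983, 0.1612, 0.1968]
rail [ 0.5597 -0.4091  0.142 ] 
 [[0.6226, -0.397], [0.4968, -0.4211]]
 ang [-169.15, -169.15] len [0.1281, 0.1281]
tins [ 0.5462 -0.2752  0.104 ] 
 [[0.4822, -0.2562], [0.5853, -0.3294], [0.5712, -0.2399]]
 ang [-35.4, -35.4] len [0.0905, 0.1265, 0.0906]
mark [0.5779 0.026  0.    ] 
 [[0.4698, -0.0851], [0.4719, 0.1397], [0.6851, 0.1367], [0.6849, -0.0872]]
 ang [89.47, 89.93] len [0.2151, 0.2248, 0.2133, 0.2239]
arrow [0.5781 0.054  0.    ] 
 [[0.5373, 0.0413], [0.5785, 0.0811], [0.6186, 0.0396]]
 ang [43.98, 43.98] len [0.0813, 0.0573, 0.0577]
cab [0.5462 0.3252 0.07  ] 
 [[0.4322, 0.1848], [0.4142, 0.4534], [0.661, 0.4668], [0.6773, 0.1958]]
 ang [93.84, 93.42] len [0.2453, 0.2692, 0.2472, 0.2715]
grip [0.5539 0.3177 0.107 ] 
 [[0.5129, 0.3162], [0.5949, 0.3193]]
 ang [2.19, 2.19] len [0.082, 0.082]
cover [0.5495 0.3183 0.077 ] 
 [[0.4343, 0.2459], [0.426, 0.3759], [0.6633, 0.3899], [0.6743, 0.2614]]
 ang [93.64, 94.92] len [0.2406, 0.1303, 0.2377, 0.129]
```

Run:
```python
from h import *
go([.5597,-.4091,.2328],100.5)
```

```text
shift [ 3.528e+02 -7.770e+01  1.000e-01] turn [-0.09  0.02 12.75]
```

step_arm([
  [[45,-10,0],[0,0,2]],
  [[90,-20,0],[0,0,5]],
  [[135,-30,0],[0,0,7]],
  [[180,-40,0],[0,0,10]],
  [[225,-50,0],[0,0,12.75]],
], jaw=0)

```text
clock: 0.6
tcp_pos: [0.4545, -0.484, 0.2333]
eef_rot: [-0.0, 0.996, 0.09, -0.0]
wrist_force: [-0.0, -0.7, 0.9]
width: 0.586
finger_force: 0.0
```

Run:
```python
from h import *
st();go([.5597,-.4091,.2328],100.5)
```

```text
t 0.60 tcp [ 0.4545 -0.484   0.2333] yaw_y -79.63 z [-0.001  0.    -1.   ] F [-0.  -0.7  0.9] M [-0.08 -0.02 -0.04] w 0.586 ff 0.0 q [ 0.71  0.46  0.01  1.58 -0.01  1.1  -0.66]
shift [116.9 -54.8   0.5] turn [-0.03  0.03 -0.13]
```

step_arm([
  [[40,-18,0],[0,0,0]],
  [[80,-37,0],[0,0,0]],
  [[117,-55,0],[0,0,0]],
  [[117,-55,0],[0,0,0]],
  [[117,-55,0],[0,0,0]],
])

```text
clock: 1.1
tcp_pos: [0.5592, -0.4087, 0.2329]
eef_rot: [-0.0, 0.996, 0.093, -0.0]
wrist_force: [-0.4, -0.1, 0.4]
width: 0.501
finger_force: 0.0
```

Run:
```python
from h import *
st();go([.5597,-.4091,.121],100.5)
im=imaging.grab_frame("wrist");cv2.imwrite("pics/w1.png",im)
```

```text
t 1.10 tcp [ 0.5592 -0.4087  0.2329] yaw_y -79.34 z [-0.001  0.001 -1.   ] F [-0.4 -0.1  0.4] M [-0.03 -0.03 -0.03] w 0.501 ff 0.0 q [ 0.55  0.51 -0.01  1.51  0.01  1.13 -0.85]
shift [  0.5   0.6 111.9] turn [-0.06  0.05  0.16]
```

View pics/w1.png

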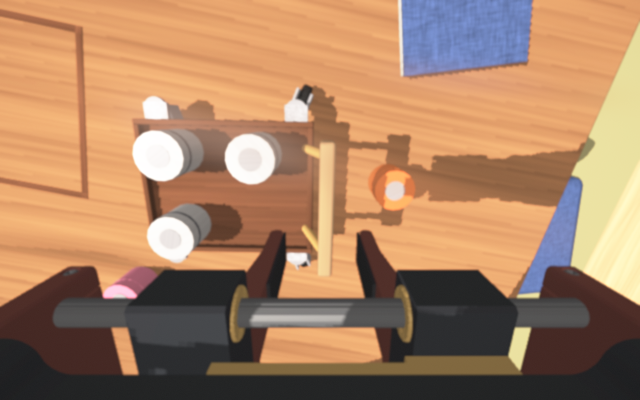

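The wrist view shows the rail upright in the picture from (327,143) to (325,275), lying between the two fingers. The orange tin is at (393,188), off to one side.

Run:
```python
from h import *
c=info("wrist")
P=onz(c,[(327,143),(325,275)],.142);print(P.round(4),P.mean(0).round(4))
print(proj(c,[.5597,-.4091,.142]))
```

```text
[[ 0.6153 -0.4041  0.142 ]
 [ 0.4918 -0.4259  0.142 ]] [ 0.5535 -0.415   0.142 ]
[[320.76322309 206.07668056]]
```

step_arm([
  [[0,0,25],[0,0,0]],
  [[0,0,50],[0,0,0]],
  [[0,0,75],[0,0,0]],
])

```text
clock: 1.45
tcp_pos: [0.5565, -0.4122, 0.158]
eef_rot: [0.001, 0.996, 0.09, -0.0]
wrist_force: [-0.1, -0.4, 0.0]
width: 0.498
finger_force: 0.0
```

step_arm([
  [[0,0,20],[0,0,0]],
  [[0,0,36],[0,0,0]],
  [[0,0,36],[0,0,0]],
  [[0,0,36],[0,0,0]],
])

```text
clock: 1.85
tcp_pos: [0.5581, -0.4109, 0.1231]
eef_rot: [0.0, 0.996, 0.091, -0.0]
wrist_force: [-0.4, 0.7, 0.7]
width: 0.502
finger_force: 0.0
```

Run:
```python
from h import *
st();go([.557,-.4121,.121],100.5)
im=imaging.grab_frame("wrist");cv2.imwrite("pics/w2.png",im);st()
```

```text
t 1.85 tcp [ 0.5581 -0.4109  0.1231] yaw_y -79.57 z [ 0. -0. -1.] F [-0.4  0.7  0.7] M [-0.   -0.03  0.02] w 0.502 ff 0.0 q [ 0.56  0.61 -0.02  1.6   0.01  0.93 -0.85]
shift [-1.2  0.9  2.1] turn [ 0.03  0.   -0.07]
t 1.90 tcp [ 0.5586 -0.411   0.1238] yaw_y -79.55 z [ 0.001 -0.001 -1.   ] F [ 0.5  0.4 -0.2] M [ 0.05  0.02 -0.03] w 0.502 ff 0.0 q [ 0.56  0.61 -0.02  1.6   0.01  0.93 -0.85]
```

View pics/w2.png

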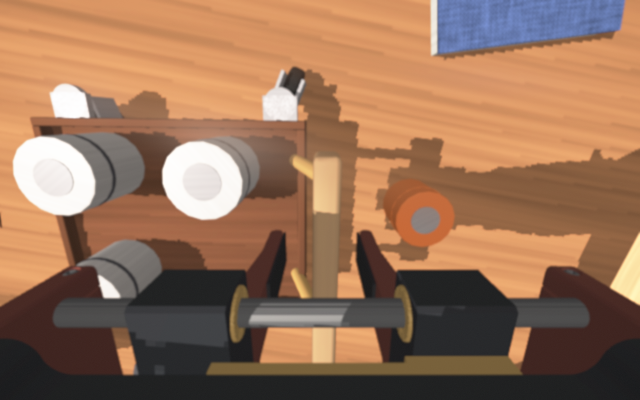

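The rail runs between the fingers at (325,157) to (325,363), so it's straddled and I can close on it.

step_arm([
  [[0,0,1],[0,0,0]],
  [[0,0,1],[0,0,0]],
  [[0,0,1],[0,0,0]],
  [[0,0,1],[0,0,0]],
  [[0,0,1],[0,0,0]],
], jaw=-1)

```text
clock: 2.4
tcp_pos: [0.5589, -0.4102, 0.1221]
eef_rot: [0.0, 0.996, 0.091, 0.0]
wrist_force: [0.0, 0.1, 2.6]
width: 0.159
finger_force: 30.0
```

```bash
cat > trol.py <<'E'
from h import *
# rail ends + deck via colour masks in the scene image
def pale(im):
    h=cv2.cvtColor(im,cv2.COLOR_BGR2HSV); return cv2.inRange(h,(15,60,150),(30,140,255))
E
python3 - <<'E'
from h import *
st()
im=imaging.grab_frame("scene");cv2.imwrite("pics/s2.png",im)
a=cv2.resize(im[120:250,180:310],None,fx=4.5,fy=4.5,interpolation=cv2.INTER_CUBIC);cv2.imwrite("pics/c3.png",a)
E
```

```text
t 2.40 tcp [ 0.5589 -0.4102  0.1221] yaw_y -79.51 z [ 0.001 -0.    -1.   ] F [0.  0.1 2.6] M [-0.03 -0.03 -0.03] w 0.159 ff 30.0 q [ 0.55  0.61 -0.02  1.6   0.01  0.93 -0.85]
```

View pics/c3.png

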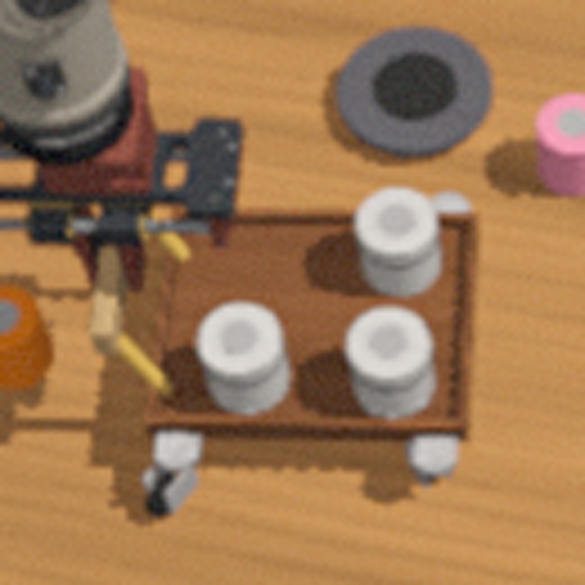

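The gripper is on the rail at (105,300). The deck's right corners are at c3 (477,215) and (467,437), and its lower-left corner is at (150,430).

Run:
```python
from h import *
c=info("scene")
A=[(180+(u+.5)/4.5-.5,120+(v+.5)/4.5-.5) for u,v in [(477,215),(467,437),(150,430)]]
P=onz(c,A,.062);print(P.round(4))
d=P[0]-P[1];print('head from nose edge',np.degrees(np.arctan2(-d[0]*-1,0)) if 0 else np.degrees(np.arctan2(d[1],d[0]))-90)
e=P[1]-P[2];print('head side',np.degrees(np.arctan2(e[1],e[0])))
C=(P[0]+P[2])/2;print('centre',C)
s,t,R=tool();y=-R.as_matrix()[:,1];print('tool dir',np.degrees(np.arctan2(y[1],y[0])),'centre by tool',t+.115*y)
n=np.array([-y[1],y[0],0]);print('lateral',(C-t)@n,(C-t)@y)
```

```text
[[ 0.4406 -0.2128  0.062 ]
 [ 0.6015 -0.1828  0.062 ]
 [ 0.6353 -0.3752  0.062 ]]
head from nose edge -259.4553926339512
head side 99.96278901491092
centre [ 0.5379288  -0.29398596  0.062     ]
tool dir 100.49409944926619 centre by tool [ 0.53792982 -0.29711965  0.12207716]
lateral -0.0005697438679020325 0.11811643164266762
```

```bash
cat > plan.py <<'E'
from h import *
def plan(p0,h0,p1,h1,dists):
    """rail poses p0,h0->p1,h1; prints rows per call (tool y = backwards)"""
    p0,p1=np.array(p0),np.array(p1);L=np.linalg.norm(p1-p0);cur,ch=p0,h0
    for call in dists:
        out=[]
        for d in call:
            s=d/L;p=p0+(p1-p0)*s;h=h0+(h1-h0)*s;a=np.radians(ch);y=-np.array([np.cos(a),np.sin(a)]);x=np.array([-y[1],y[0]])
            e=(p-cur)*1e3;out.append([[round(e@x,1),round(e@y,1),0],[0,0,round(ch-h,2)]])
        print(out);cur,ch=p,h
E
python3 - <<'E'
from plan import *
plan((.5589,-.4102),100.5,(.5764,-.250),89.7,[[.005,.013,.025,.040,.055],[.07,.085,.100,.115,.130],[.143,.153,.159,.1611,.1611]])
E
```

```text
[[[np.float64(1.4), np.float64(-4.8), 0], [0, 0, np.float64(0.34)]], [[np.float64(3.7), np.float64(-12.4), 0], [0, 0, np.float64(0.87)]], [[np.float64(7.2), np.float64(-23.9), 0], [0, 0, np.float64(1.68)]], [[np.float64(11.5), np.float64(-38.3), 0], [0, 0, np.float64(2.68)]], [[np.float64(15.8), np.float64(-52.7), 0], [0, 0, np.float64(3.69)]]]
[[[np.float64(3.4), np.float64(-14.6), 0], [0, 0, np.float64(1.01)]], [[np.float64(6.8), np.float64(-29.2), 0], [0, 0, np.float64(2.01)]], [[np.float64(10.2), np.float64(-43.8), 0], [0, 0, np.float64(3.02)]], [[np.float64(13.5), np.float64(-58.5), 0], [0, 0, np.float64(4.02)]], [[np.float64(16.9), np.float64(-73.1), 0], [0, 0, np.float64(5.03)]]]
[[[np.float64(1.8), np.float64(-12.9), 0], [0, 0, np.float64(0.87)]], [[np.float64(3.2), np.float64(-22.8), 0], [0, 0, np.float64(1.54)]], [[np.float64(4.0), np.float64(-28.7), 0], [0, 0, np.float64(1.94)]], [[np.float64(4.3), np.float64(-30.8), 0], [0, 0, np.float64(2.08)]], [[np.float64(4.3), np.float64(-30.8), 0], [0, 0, np.float64(2.08)]]]
```

step_arm([
  [[1.4,-4.8,0],[0,0,0.3]],
  [[3.7,-12.4,0],[0,0,0.9]],
  [[7.2,-24,0],[0,0,1.7]],
  [[11.5,-38.3,0],[0,0,2.7]],
  [[15.8,-52.7,0],[0,0,3.7]],
])

```text
clock: 2.95
tcp_pos: [0.5646, -0.3545, 0.1221]
eef_rot: [0.0, 0.998, 0.059, 0.0]
wrist_force: [-1.2, -3.0, 2.8]
width: 0.159
finger_force: 30.0
```

```bash
python3 -c "
from h import *
st()"
```

```text
t 2.95 tcp [ 0.5646 -0.3545  0.1221] yaw_y -83.27 z [ 0.001 -0.001 -1.   ] F [-1.2 -3.   2.8] M [-0.57  0.12  0.06] w 0.159 ff 30.0 q [ 0.47  0.57 -0.01  1.67  0.01  0.9  -0.99]
```

step_arm([
  [[3.4,-14.6,0],[0,0,1]],
  [[6.8,-29.2,0],[0,0,2]],
  [[10.2,-43.8,0],[0,0,3]],
  [[13.5,-58.5,0],[0,0,4]],
  [[16.9,-73.1,0],[0,0,5]],
])

```text
clock: 3.45
tcp_pos: [0.5726, -0.2795, 0.1221]
eef_rot: [0.0, 1.0, 0.015, 0.0]
wrist_force: [-0.6, -3.5, 4.5]
width: 0.157
finger_force: 30.0
```

step_arm([
  [[1.8,-12.9,0],[0,0,0.9]],
  [[3.2,-22.8,0],[0,0,1.5]],
  [[4,-28.7,0],[0,0,1.9]],
  [[4.3,-30.8,0],[0,0,2.1]],
  [[4.3,-30.8,0],[0,0,2.1]],
])

```text
clock: 3.95
tcp_pos: [0.5763, -0.2481, 0.122]
eef_rot: [-0.001, 1.0, -0.002, 0.0]
wrist_force: [-0.5, 0.5, 6.0]
width: 0.157
finger_force: 30.0
```

Run:
```python
from h import *
st()
im=imaging.grab_frame("scene");cv2.imwrite("pics/s3.png",im)
a=cv2.resize(im[130:290,220:410],None,fx=3.7,fy=3.7,interpolation=cv2.INTER_CUBIC);cv2.imwrite("pics/c4.png",a)
```

```text
t 3.95 tcp [ 0.5763 -0.2481  0.122 ] yaw_y -90.25 z [ 0.     0.001 -1.   ] F [-0.5  0.5  6. ] M [0.1  0.04 0.03] w 0.157 ff 30.0 q [ 0.3   0.52  0.01  1.77 -0.01  0.85 -1.26]
```

View pics/c4.png

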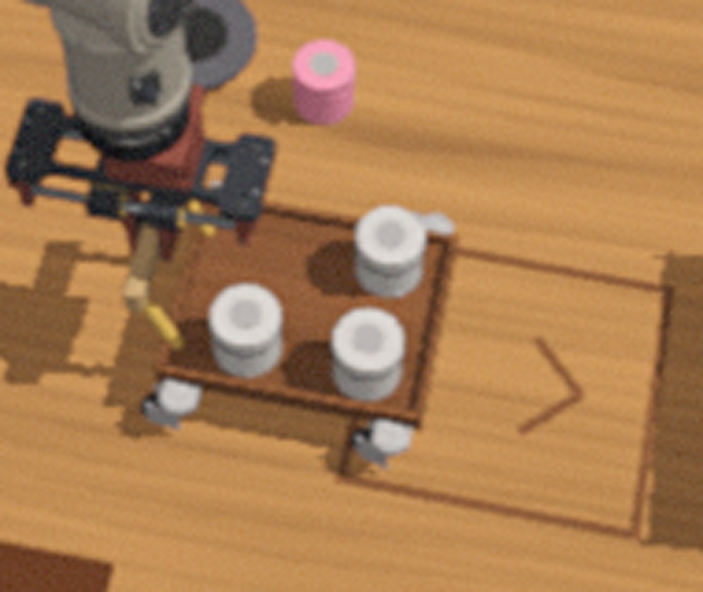

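The trolley's deck corners are now at c4 (455,237), (420,420) and (163,376). The left-side castors are trailing roughly backwards.

Run:
```python
from h import *
c=info("scene")
A=[(220+(u+.5)/3.7-.5,130+(v+.5)/3.7-.5) for u,v in [(455,237),(419,420),(163,376)]]
P=onz(c,A,.062);print(P.round(4))
d=P[0]-P[1];print('head nose',np.degrees(np.arctan2(d[1],d[0]))-90)
e=P[1]-P[2];print('head side',np.degrees(np.arctan2(e[1],e[0])), np.linalg.norm(d),np.linalg.norm(e))
C=(P[0]+P[2])/2;print('centre',C)
s,t,R=tool();y=-R.as_matrix()[:,1];n=np.array([-y[1],y[0],0]);print('lateral',(C-t)@n,(C-t)@y)
M=onz(c,[(220+(u+.5)/3.7-.5,130+(v+.5)/3.7-.5) for u,v in [(669,289),(637,535),(343,480),(580,396)]],0);print(M.round(4))
```

```text
[[ 0.4962 -0.0346  0.062 ]
 [ 0.6539 -0.0349  0.062 ]
 [ 0.6557 -0.2254  0.062 ]]
head nose 89.89463486203579
head side 90.54944405549772 0.15776525403847913 0.19047128031918426
centre [ 0.57594891 -0.12999255  0.062     ]
lateral 0.0008796534389774725 0.11809785163660133
[[ 0.4728  0.1378  0.    ]
 [ 0.6856  0.137   0.    ]
 [ 0.6844 -0.0847  0.    ]
 [ 0.5804  0.0804  0.    ]]
```

step_arm([
  [[0,-5,0],[0,0,0]],
  [[0,-14,0],[0,0,0]],
  [[0,-26,0],[0,0,0]],
  [[0,-38,0],[0,0,0]],
  [[0,-45,0],[0,0,0]],
])

```text
clock: 4.5
tcp_pos: [0.5768, -0.2025, 0.122]
eef_rot: [-0.0, 1.0, -0.002, 0.001]
wrist_force: [0.6, -2.5, 4.5]
width: 0.159
finger_force: 3.1
```

Run:
```python
from h import *
st()
im=imaging.grab_frame("side");cv2.imwrite("pics/sd1.png",im)
im2=imaging.grab_frame("scene");cv2.imwrite("pics/s4.png",im2)
c=info("side");
P=np.array([[.578+dx,-.09+dy,.02] for dx in(-.1,.1) for dy in(-.1,.1)]);q=proj(c,P);print(q)
x0,y0=np.maximum(q.min(0)-25,0).astype(int);x1,y1=(q.max(0)+25).astype(int);print(x0,y0,x1,y1)
f=min(790/(x1-x0),590/(y1-y0));cv2.imwrite("pics/c5.png",cv2.resize(im[y0:y1,x0:x1],None,fx=f,fy=f,interpolation=cv2.INTER_CUBIC))
```

```text
t 4.50 tcp [ 0.5768 -0.2025  0.122 ] yaw_y -90.22 z [ 0.001  0.001 -1.   ] F [ 0.6 -2.5  4.5] M [-0.7  -0.23 -0.03] w 0.159 ff 3.1 q [ 0.24  0.5  -0.    1.81 -0.    0.83 -1.34]
[[358.98475616 222.22605009]
 [331.26585054 275.43559427]
 [286.01267147 205.19243196]
 [246.44922999 250.83065448]]
221 180 383 300
```

View pics/c5.png

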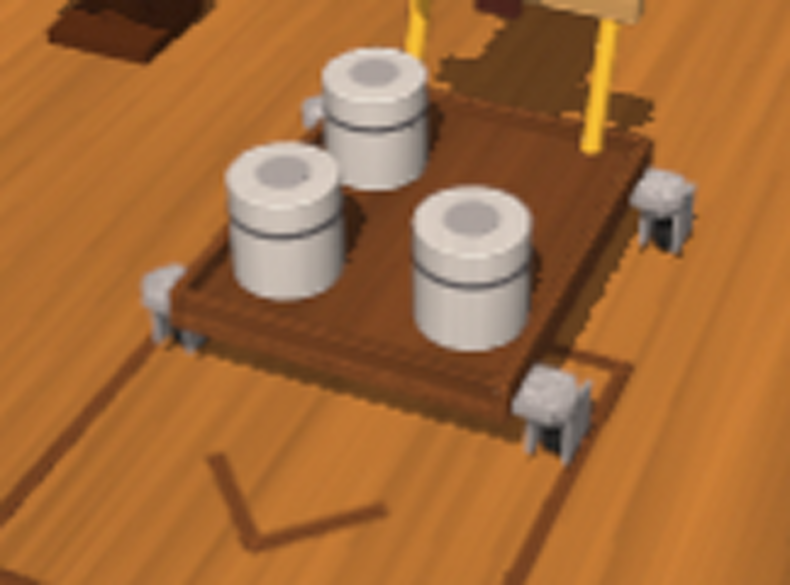

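The side view shows the visible castors, at (660,210), (550,410) and (175,310), all trailing backwards, with about 110 mm still to go. The grip force has dipped to 3 N, so I'll pause and let it recover.

step_arm([
  [[0,0,0],[0,0,0]],
  [[0,0,0],[0,0,0]],
  [[0,0,0],[0,0,0]],
  [[0,0,0],[0,0,0]],
  [[0,0,0],[0,0,0]],
], jaw=-1)

```text
clock: 5.1
tcp_pos: [0.5762, -0.2045, 0.1217]
eef_rot: [-0.0, 1.0, -0.003, 0.0]
wrist_force: [1.3, 1.5, 5.3]
width: 0.157
finger_force: 30.0
```

Run:
```python
from h import *
st()
im=imaging.grab_frame("scene");cv2.imwrite("pics/s5.png",im)
# automated: deck mask
h=cv2.cvtColor(im,cv2.COLOR_BGR2HSV)
for p in [(330,215),(300,225),(290,190)]: print(p,h[p[1],p[0]],h[260,360])
c=info("scene")
R=[[.578,-.0875,.062]]
q=proj(c,[[.578+a*.08,-.0875+b*.1,.062] for a in(-1,1) for b in (-1,1)]);print(q.round(1))
a=cv2.resize(im[150:290,245:410],None,fx=4.2,fy=4.2,interpolation=cv2.INTER_CUBIC);cv2.imwrite("pics/c6.png",a)
```

```text
t 5.10 tcp [ 0.5762 -0.2045  0.1217] yaw_y -90.32 z [ 0.     0.001 -1.   ] F [1.3 1.5 5.3] M [ 0.44 -0.13 -0.05] w 0.157 ff 30.0 q [ 0.24  0.5   0.    1.81 -0.    0.83 -1.34]
(330, 215) [ 13 161 147] [ 16 143 193]
(300, 225) [ 15  12 211] [ 16 143 193]
(290, 190) [ 12 101 109] [ 16 143 193]
[[289.8 185.2]
 [358.9 197.1]
 [277.1 234.5]
 [350.1 247.6]]
```

step_arm([
  [[0,-5,0],[0,0,0]],
  [[0,-14,0],[0,0,0]],
  [[0,-28,0],[0,0,0]],
  [[0,-43,0],[0,0,0]],
  [[0,-58,0],[0,0,0]],
])

```text
clock: 5.65
tcp_pos: [0.5762, -0.1484, 0.1218]
eef_rot: [0.001, 1.0, -0.004, 0.0]
wrist_force: [0.1, -3.7, 4.6]
width: 0.158
finger_force: 30.0
```

step_arm([
  [[0,-13,0],[0,0,0]],
  [[0,-25,0],[0,0,0]],
  [[0,-34,0],[0,0,0]],
  [[0,-40,0],[0,0,0]],
  [[0,-42,0],[0,0,0]],
])

```text
clock: 6.15
tcp_pos: [0.5766, -0.1049, 0.1217]
eef_rot: [0.0, 1.0, -0.003, 0.0]
wrist_force: [0.2, -1.6, 5.4]
width: 0.157
finger_force: 30.0
```

Run:
```python
from h import *
st()
im=imaging.grab_frame("scene");cv2.imwrite("pics/s6.png",im)
a=cv2.resize(im[155:290,265:420],None,fx=4.4,fy=4.4,interpolation=cv2.INTER_CUBIC);cv2.imwrite("pics/c7.png",a)
```

```text
t 6.15 tcp [ 0.5766 -0.1049  0.1217] yaw_y -90.31 z [ 0. -0. -1.] F [ 0.2 -1.6  5.4] M [-0.19 -0.07 -0.04] w 0.157 ff 30.0 q [ 0.09  0.46 -0.02  1.87  0.01  0.81 -1.51]
```

View pics/c7.png

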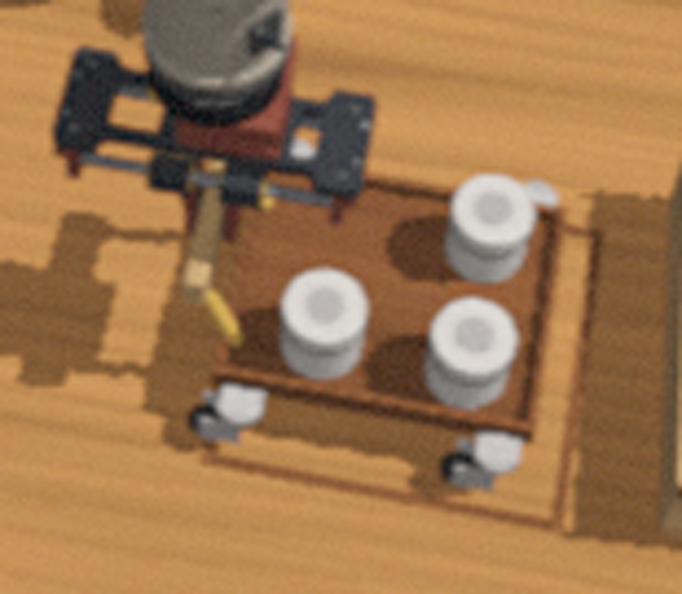

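Run:
```python
from h import *
c=info("scene");Z=lambda P:[(265+(u+.5)/4.4-.5,155+(v+.5)/4.4-.5) for u,v in P]
P=onz(c,Z([(563,208),(529,438),(216,380)]),.062);print(P.round(4))
d=P[0]-P[1];e=P[1]-P[2];print('head',np.degrees(np.arctan2(d[1],d[0]))-90,np.degrees(np.arctan2(e[1],e[0])),np.linalg.norm(d),np.linalg.norm(e))
C=(P[0]+P[2])/2;print('centre',C)
M=onz(c,Z([(600,233),(560,524),(208,459)]),0);print('mark',M.round(4),(M[0]+M[2])/2)
h=np.radians(89.7);f=np.array([np.cos(h),np.sin(h),0]);l=np.array([-f[1],f[0],0]);C0=np.array([.577,.0105,0])
for n,a,b in[('fr',.08,-.092),('rr',-.08,-.092)]:
    pv=C0+a*f+b*l
    for ang in (-30,0,30):
        g=np.radians(ang);w=pv-.018*(np.cos(g)*f+np.sin(g)*l)+[0,0,.015]
        print(n,ang,((proj(c,w)-[265,155]+.5)*4.4).round(0),((proj(c,pv+[0,0,.045])-[265,155]+.5)*4.4).round(0))
```

```text
[[ 0.4949  0.1081  0.062 ]
 [ 0.6589  0.1063  0.062 ]
 [ 0.6577 -0.0866  0.062 ]]
head 89.38869850811963 89.64262525578548 0.1639523755653663 0.1929446252908452
centre [0.57628908 0.01074904 0.062     ]
mark [[ 0.4719  0.1393  0.    ]
 [ 0.684   0.1371  0.    ]
 [ 0.6834 -0.0861  0.    ]] [0.57763549 0.02655716 0.        ]
fr -30 [[469. 463.]] [[497. 461.]]
fr 0 [[463. 475.]] [[497. 461.]]
fr 30 [[465. 489.]] [[497. 461.]]
rr -30 [[217. 416.]] [[239. 413.]]
rr 0 [[210. 428.]] [[239. 413.]]
rr 30 [[211. 442.]] [[239. 413.]]
```

Run:
```python
from h import *
c=info("side");f=790/162
q=[(221+(u+.5)/f-.5,180+(v+.5)/f-.5) for u,v in [(630,368),(258,545)]]
print(onz(c,q,0).round(4))
im=cv2.imread("pics/side0.png");g=cv2.cvtColor(im,cv2.COLOR_BGR2GRAY)
print(onz(c,[(268,234),(350,256),(218,291)],0).round(4))
for X in [(.47,-.0855,0),(.685,-.0855,0),(.4715,.138,0)]: print(proj(c,X).round(1))
```

```text
[[ 0.4679 -0.0868  0.    ]
 [ 0.5764  0.0777  0.    ]]
[[ 0.6764 -0.0845  0.    ]
 [ 0.4665 -0.0839  0.    ]
 [ 0.6804  0.1208  0.    ]]
[[348.7 255.2]]
[[265.1 232.9]]
[[309.9 330.9]]
```

step_arm([
  [[0.2,-5,0],[0,0,0]],
  [[0.3,-10,0],[0,0,0]],
  [[0.5,-14,0],[0,0,0]],
  [[0.5,-15,0],[0,0,0]],
  [[0.5,-15,0],[0,0,0]],
])

```text
clock: 6.7
tcp_pos: [0.5771, -0.0904, 0.1217]
eef_rot: [0.0, 1.0, -0.003, -0.0]
wrist_force: [0.3, 0.5, 6.5]
width: 0.156
finger_force: 30.0
```

Run:
```python
from h import *
st()
im=imaging.grab_frame("scene");cv2.imwrite("pics/s7.png",im)
im2=imaging.grab_frame("side");cv2.imwrite("pics/sd2.png",im2)
a=cv2.resize(im[160:290,300:410],None,fx=3.6,fy=3.6,interpolation=cv2.INTER_CUBIC)
b=cv2.resize(im2[195:325,175:375],None,fx=3.6,fy=3.6,interpolation=cv2.INTER_CUBIC)[:,:720]
b=cv2.resize(im2[200:330,190:300],None,fx=3.6,fy=3.6,interpolation=cv2.INTER_CUBIC)
cv2.imwrite("pics/c8.png",np.hstack([a,b]))
```

```text
t 6.70 tcp [ 0.5771 -0.0904  0.1217] yaw_y -90.34 z [-0. -0. -1.] F [0.3 0.5 6.5] M [ 0.09 -0.05 -0.02] w 0.156 ff 30.0 q [ 0.06  0.46 -0.02  1.88  0.01  0.81 -1.54]
```

View pics/c8.png

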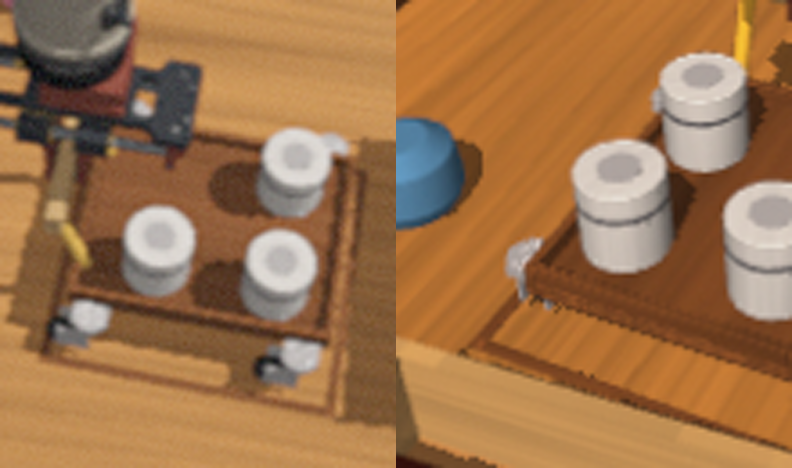

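The trolley is on the mark. In the scene half of the crop, the deck's nose-right corner is at (328,341), its nose-left corner is at (356,168), its rear-right corner is at (68,290), and the mark's corners are at (333,412) and (42,355).

Run:
```python
from h import *
c=info("scene");Z=lambda P:[(300+(u+.5)/3.6-.5,160+(v+.5)/3.6-.5) for u,v in P]
P=onz(c,Z([(356,168),(328,341),(68,290)]),.062);print(P.round(4),((P[0]+P[2])/2).round(4))
M=onz(c,Z([(333,412),(42,355)]),0);print(M.round(4))
s,t,R=tool();y=-R.as_matrix()[:,1];C=t+.115*y;print('tool centre',C.round(4),np.degrees(np.arctan2(y[1],y[0])))
c=info("side");Z=lambda P:[(190+(u-396+.5)/3.6-.5,200+(v+.5)/3.6-.5) for u,v in P]
print('side: mark corner',onz(c,Z([(480,345)]),0).round(4),'nose right corner top',onz(c,Z([(530,265)]),.062).round(4))
```

```text
[[ 0.5059  0.1262  0.062 ]
 [ 0.6564  0.1219  0.062 ]
 [ 0.6528 -0.0743  0.062 ]] [0.5794 0.026  0.062 ]
[[ 0.685   0.1379  0.    ]
 [ 0.6817 -0.0881  0.    ]]
tool centre [0.5778 0.0246 0.1217] 89.65362939012708
side: mark corner [[0.6827 0.1349 0.    ]] nose right corner top [[0.6487 0.1218 0.062 ]]
```

step_arm([
  [[0,0,0],[0,0,0]],
  [[0,0,0],[0,0,0]],
  [[0,0,0],[0,0,0]],
  [[0,0,0],[0,0,0]],
], jaw=0)

```text
clock: 7.2
tcp_pos: [0.5768, -0.0899, 0.1212]
eef_rot: [0.0, 1.0, -0.003, -0.001]
wrist_force: [-0.2, -0.2, -0.5]
width: 0.479
finger_force: 0.0
```

step_arm([
  [[0,0,-10],[0,0,0]],
  [[0,0,-30],[0,0,0]],
  [[0,0,-60],[0,0,0]],
  [[0,0,-98],[0,0,0]],
  [[0,0,-98],[0,0,0]],
])

```text
clock: 7.7
tcp_pos: [0.5804, -0.0902, 0.2257]
eef_rot: [0.0, 1.0, -0.003, 0.005]
wrist_force: [0.7, -0.8, 0.8]
width: 0.497
finger_force: 0.0
```

Run:
```python
from h import *
st()
im=imaging.grab_frame("scene");cv2.imwrite("pics/s8.png",im)
# rail top mask & grip/cabinet: wrist pic too
w=imaging.grab_frame("wrist");cv2.imwrite("pics/w3.png",w)
go([.5539,.3177,.22],93.6)
```

```text
t 7.70 tcp [ 0.5804 -0.0902  0.2257] yaw_y -90.32 z [ 0.01  -0.001 -1.   ] F [ 0.7 -0.8  0.8] M [0.07 0.01 0.  ] w 0.497 ff 0.0 q [ 0.06  0.34 -0.02  1.79  0.01  1.01 -1.53]
shift [ -26.  -407.5    0.9] turn [ 0.02 -0.15 -3.9 ]
```

step_arm([
  [[-3,-45,0],[0,0,-1]],
  [[-6,-90,0],[0,0,-2]],
  [[-9,-135,0],[0,0,-3]],
  [[-12,-180,0],[0,0,-3.9]],
  [[-15,-225,0],[0,0,-3.9]],
])

```text
clock: 8.3
tcp_pos: [0.5621, 0.1366, 0.2183]
eef_rot: [0.0, 1.0, 0.032, -0.001]
wrist_force: [1.4, -0.4, 0.4]
width: 0.502
finger_force: 0.0
```

```bash
python3 -c "
from h import *
st();go([.5539,.3177,.22],93.6)"
```

```text
t 8.30 tcp [0.5621 0.1366 0.2183] yaw_y -86.38 z [-0.002 -0.001 -1.   ] F [ 1.4 -0.4  0.4] M [-0.   -0.05  0.03] w 0.502 ff 0.0 q [-0.25  0.34 -0.12  1.8   0.05  1.01 -1.9 ]
shift [   3.2 -181.3   -1.8] turn [0.04 0.14 0.02]
```

step_arm([
  [[1,-45,0],[0,0,0]],
  [[2,-90,0],[0,0,0]],
  [[3,-135,0],[0,0,0]],
  [[3,-180,0],[0,0,0]],
  [[3,-180,0],[0,0,0]],
])

```text
clock: 8.8
tcp_pos: [0.5513, 0.3232, 0.218]
eef_rot: [-0.002, 0.999, 0.037, -0.002]
wrist_force: [-0.7, 0.2, 0.9]
width: 0.501
finger_force: 0.0
```

Run:
```python
from h import *
w=imaging.grab_frame("wrist");cv2.imwrite("pics/w4.png",w)
st();go([.5539,.3177,.092],93.6)
```

```text
t 8.85 tcp [0.5526 0.319  0.2179] yaw_y -86.02 z [-0.003  0.    -1.   ] F [-0.1 -1.1 -0.1] M [-0.03 -0.02  0.02] w 0.498 ff 0.0 q [-0.49  0.44 -0.17  1.65  0.08  1.06 -2.19]
shift [  1.6   1.4 125.9] turn [-0.03  0.18  0.38]
```

View pics/w4.png

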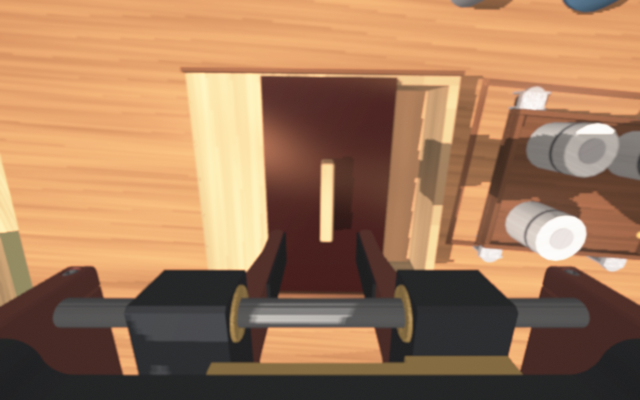

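The grip bar runs from (327,162) to (326,241), centred between the fingers.

step_arm([
  [[0,0,40],[0,0,0]],
  [[0,0,80],[0,0,0]],
  [[0,0,110],[0,0,0]],
  [[0,0,125],[0,0,0]],
  [[0,0,125],[0,0,0]],
])

```text
clock: 9.35
tcp_pos: [0.5538, 0.3128, 0.0921]
eef_rot: [0.002, 1.0, 0.031, -0.002]
wrist_force: [0.2, 0.0, -0.3]
width: 0.498
finger_force: 0.0
```

step_arm([
  [[0,0,0],[0,0,0]],
  [[0,0,0],[0,0,0]],
  [[0,0,0],[0,0,0]],
  [[0,0,0],[0,0,0]],
  [[0,0,0],[0,0,0]],
], jaw=-1)

```text
clock: 9.85
tcp_pos: [0.5557, 0.3159, 0.0959]
eef_rot: [-0.001, 1.0, 0.031, 0.001]
wrist_force: [-0.0, 1.2, 4.4]
width: 0.133
finger_force: 30.0
```

Run:
```python
from h import *
st()
o=np.array([.5503,.2603]);a=np.radians(93.6);y=np.array([np.cos(a),np.sin(a)])
s,t,R=tool();print('cover est',(t[:2]-o)@y, 'lat',(t[:2]-o)@[y[1],-y[0]])
```

```text
t 9.85 tcp [0.5557 0.3159 0.0959] yaw_y -86.39 z [ 0.002  0.002 -1.   ] F [-0.   1.2  4.4] M [ 0.2  -0.01 -0.1 ] w 0.133 ff 30.0 q [-0.5   0.57 -0.16  1.75  0.11  0.83 -2.22]
cover est 0.055199223551355626 lat 0.008912906064935923
```

step_arm([
  [[0,-12,0],[0,0,0]],
  [[0,-28,0],[0,0,0]],
  [[0,-44,0],[0,0,0]],
  [[0,-60,0],[0,0,0]],
  [[0,-72,0],[0,0,0]],
])

```text
clock: 10.35
tcp_pos: [0.5512, 0.3879, 0.0959]
eef_rot: [-0.0, 1.0, 0.031, 0.001]
wrist_force: [0.1, -1.8, 7.7]
width: 0.135
finger_force: 30.0
```

step_arm([
  [[0,-2,0],[0,0,0]],
  [[0,-4,0],[0,0,0]],
  [[0,-6,0],[0,0,0]],
  [[0,-7,0],[0,0,0]],
])

```text
clock: 10.75
tcp_pos: [0.5509, 0.3938, 0.0959]
eef_rot: [-0.0, 1.0, 0.031, 0.001]
wrist_force: [-0.2, -1.5, 6.9]
width: 0.134
finger_force: 30.0
```

```bash
python3 -c "
from h import *
st()"
```

```text
t 10.75 tcp [0.5509 0.3938 0.0959] yaw_y -86.43 z [ 0.002  0.    -1.   ] F [-0.2 -1.5  6.9] M [-0.3   0.1  -0.06] w 0.134 ff 30.0 q [-0.6   0.63 -0.15  1.65  0.12  0.87 -2.32]
```

step_arm([
  [[0,-1,0],[0,0,0]],
  [[0,-2,0],[0,0,0]],
  [[0,-3,0],[0,0,0]],
])

```text
clock: 11.05
tcp_pos: [0.5509, 0.3947, 0.0959]
eef_rot: [0.001, 1.0, 0.031, 0.0]
wrist_force: [-1.0, -6.7, 11.2]
width: 0.135
finger_force: 30.0
```

step_arm([
  [[0,0,0],[0,0,0]],
  [[0,0,0],[0,0,0]],
  [[0,0,0],[0,0,0]],
], jaw=0)

```text
clock: 11.35
tcp_pos: [0.5496, 0.3968, 0.0943]
eef_rot: [0.0, 1.0, 0.032, -0.0]
wrist_force: [-0.3, 0.3, -0.9]
width: 0.365
finger_force: 0.0
```

step_arm([
  [[0,0,-20],[0,0,0]],
  [[0,0,-60],[0,0,0]],
  [[0,20,-105],[0,0,0]],
  [[0,65,-115],[0,0,0]],
  [[0,110,-115],[0,0,0]],
])

```text
clock: 11.85
tcp_pos: [0.5577, 0.2878, 0.2124]
eef_rot: [-0.001, 0.999, 0.033, 0.002]
wrist_force: [0.5, 0.1, -0.1]
width: 0.5
finger_force: 0.0
```

Run:
```python
from h import *
st()
im=imaging.grab_frame("scene");cv2.imwrite("pics/s9.png",im)
h=cv2.cvtColor(im,cv2.COLOR_BGR2HSV)
c=info("scene")
q=proj(c,[[.578+a*.09,.026+b*.11,.1] for a in(-1,1) for b in (-1,1)]);x0,y0=q.min(0).astype(int);x1,y1=q.max(0).astype(int)+12
m=cv2.inRange(h,(0,0,150),(179,45,255));k=np.zeros_like(m);k[y0:y1,x0:x1]=m[y0:y1,x0:x1]
n,l,s,ce=cv2.connectedComponentsWithStats(k)
for i in range(1,n):
    if s[i,4]>60: print(s[i],ce[i].round(1))
a=cv2.resize(im[150:295,290:540],None,fx=3.2,fy=3.2,interpolation=cv2.INTER_CUBIC);cv2.imwrite("pics/c9.png",a)
```

```text
t 11.85 tcp [0.5577 0.2878 0.2124] yaw_y -86.26 z [ 0.004  0.003 -1.   ] F [ 0.5  0.1 -0.1] M [-0.06 -0.03  0.06] w 0.500 ff 0.0 q [-0.46  0.42 -0.16  1.69  0.07  1.03 -2.14]
[373 196  24  24 306] [383.4 204.5]
[350 220  17  16  96] [357.7 227.6]
[370 225  17  17 130] [378.4 234.2]
[378 255  11   9  75] [382.9 258.4]
```

View pics/c9.png

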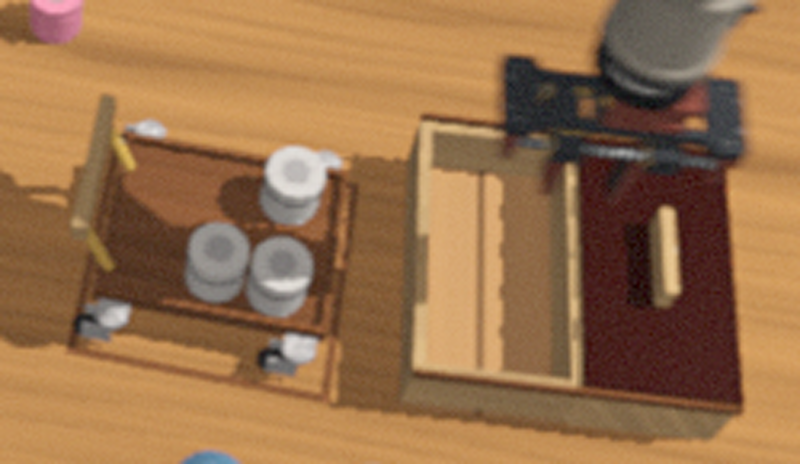

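The cover is fully open and the well is empty. The tin tops are at c9 (295,173), (218,244) and (281,262). The tin that was nearest the rail has been knocked next to its neighbour.

Run:
```python
from h import *
c=info("scene");Z=lambda P:[(290+(u+.5)/3.2-.5,150+(v+.5)/3.2-.5) for u,v in P]
P=onz(c,Z([(295,173),(218,244),(281,262)]),.104);print(P.round(4))
for i in range(3): print(np.linalg.norm(P[i]-P[i-1]).round(4), np.degrees(np.arctan2(*(P[i]-P[i-1])[[1,0]])).round(1))
W=onz(c,Z([(418,120),(741,410),(407,372),(578,385)]),.07);print(W.round(4))
a=np.radians(93.6);y=np.array([np.cos(a),np.sin(a)]);x=np.array([y[1],-y[0]]);o=np.array([.5503,.26])
for X in(-.07,0,.07): print('slot',X,(o+X*x).round(4))
print(((W[:,:2]-o)@np.c_[x,y]).round(4))
print(proj(info("side"),P).round(1))
go([P[0][0],P[0][1],.18],93.6)
```

```text
[[0.5317 0.0769 0.104 ]
 [0.6115 0.0228 0.104 ]
 [0.6178 0.0762 0.104 ]]
0.0861 179.5
0.0964 -34.2
0.0538 83.2
[[0.4357 0.1801 0.07  ]
 [0.6615 0.4671 0.07  ]
 [0.6798 0.1925 0.07  ]
 [0.6646 0.3324 0.07  ]]
slot -0.07 [0.4804 0.2556]
slot 0 [0.5503 0.26  ]
slot 0.07 [0.6202 0.2644]
[[-0.1194 -0.0725]
 [ 0.124   0.1997]
 [ 0.125  -0.0755]
 [ 0.1186  0.0651]]
[[292.2 257.9]
 [267.6 230.9]
 [251.2 245.9]]
shift [-38.5 197.5  31.7] turn [ 0.3  -0.12 -0.47]
```

step_arm([
  [[10,45,0],[0,0,-8.5]],
  [[20,90,0],[0,0,-17]],
  [[25,135,10],[0,0,-25.5]],
  [[30,180,20],[0,0,-34]],
  [[35,225,30],[0,0,-42.5]],
], jaw=0.6)

```text
clock: 12.4
tcp_pos: [0.6058, 0.0632, 0.1791]
eef_rot: [-0.0, 0.919, 0.394, -0.0]
wrist_force: [1.0, 0.7, 0.8]
width: 0.797
finger_force: 0.0
```

```bash
python3 -c "
from h import *
st();go([.6115,.0228,.18],0)"
```

```text
t 12.40 tcp [0.6058 0.0632 0.1791] yaw_y -43.53 z [-0.  0. -1.] F [1.  0.7 0.8] M [ 0.   -0.05 -0.01] w 0.797 ff 0.0 q [-0.02  0.44 -0.25  1.76  0.13  0.96 -1.07]
shift [-25.4  32.   -0.9] turn [-2.000e-02  0.000e+00 -4.353e+01]
```

step_arm([
  [[-6,8,0],[0,0,-8.5]],
  [[-12,16,0],[0,0,-17]],
  [[-20,25,0],[0,0,-25.5]],
  [[-25,32,0],[0,0,-34]],
  [[-25,32,0],[0,0,-42.5]],
])

```text
clock: 12.9
tcp_pos: [0.6116, 0.0228, 0.1791]
eef_rot: [-0.0, 0.714, 0.7, -0.001]
wrist_force: [0.5, -1.1, -1.2]
width: 0.803
finger_force: 0.0
```

```bash
cat > tins.py <<'E'
from h import *
def tins(im,c,box,z=.104,show=True):
    """lid grey-centre discs: white-ish/grey blob tops -> print candidates by Hough on upscaled crop"""
    x0,y0,x1,y1=box;f=4
    g=cv2.cvtColor(cv2.resize(im[y0:y1,x0:x1],None,fx=f,fy=f,interpolation=cv2.INTER_CUBIC),cv2.COLOR_BGR2GRAY)
    ci=cv2.HoughCircles(cv2.GaussianBlur(g,(5,5),1.5),cv2.HOUGH_GRADIENT,1.5,40,param1=120,param2=22,minRadius=30,maxRadius=70)
    if ci is None: return []
    out=[]
    for u,v,rr in ci[0]:
        p=(x0+(u+.5)/f-.5,y0+(v+.5)/f-.5);out.append((p,rr,onz(c,[p],z)[0]))
    return out
E
python3 - <<'E'
from tins import *
st()
c=info("wrist");im=imaging.grab_frame("wrist");cv2.imwrite("pics/w5.png",im)
q=proj(c,[[.6115,.0228,.104],[.6178,.0762,.104],[.5317,.0769,.104]]);print(q.round(1))
h=cv2.cvtColor(im,cv2.COLOR_BGR2HSV)
m=cv2.inRange(h,(0,0,165),(179,40,255))
n,l,s,ce=cv2.connectedComponentsWithStats(m)
for i in range(1,n):
    if s[i,4]>300: print(s[i],ce[i].round(1),onz(c,[ce[i]],.104).round(4))
g=cv2.cvtColor(im,cv2.COLOR_BGR2GRAY)
ci=cv2.HoughCircles(cv2.GaussianBlur(g,(5,5),1.5),cv2.HOUGH_GRADIENT,1.5,30,param1=120,param2=25,minRadius=25,maxRadius=70)
for u,v,rr in (ci[0] if ci is not None else []): print('hough',u,v,rr,onz(c,[(u,v)],.104).round(4))
go([.6115,.0228,.079],0)
E
```

```text
t 12.90 tcp [0.6116 0.0228 0.1791] yaw_y -1.18 z [-0.001 -0.001 -1.   ] F [ 0.5 -1.1 -1.2] M [-0.04 -0.07 -0.01] w 0.803 ff 0.0 q [ 0.16  0.46 -0.39  1.74  0.21  0.98 -0.34]
[[320.3 214.8]
 [326.9 151. ]
 [218.3 152.3]]
[475   0  60  52 683] [498.3  32.5] [[0.7404 0.157  0.104 ]]
[363  98  23  29 592] [373.3 112. ] [[0.6535 0.1049 0.104 ]]
[ 171  104   85   79 3777] [212.9 145.6] [[0.5281 0.0822 0.104 ]]
[ 295  116   62  123 5893] [324.8 176.2] [[0.6158 0.0559 0.104 ]]
[361 249  16  24 307] [367.8 260. ] [[ 0.6528 -0.0206  0.104 ]]
hough 408.75 320.25 54.25 [[ 0.6936 -0.0854  0.104 ]]
hough 324.75 209.25 29.35 [[0.6153 0.0277 0.104 ]]
hough 213.75 152.25 32.05 [[0.5281 0.077  0.104 ]]
hough 324.75 147.75 31.0 [[0.6161 0.0787 0.104 ]]
hough 234.75 318.75 55.9 [[ 0.5279 -0.0802  0.104 ]]
hough 321.75 300.75 67.45 [[ 0.6111 -0.062   0.104 ]]
hough 300.75 246.75 60.85 [[ 0.5937 -0.0065  0.104 ]]
hough 378.75 305.25 69.1 [[ 0.6644 -0.068   0.104 ]]
hough 503.25 314.25 46.0 [[ 0.7828 -0.0805  0.104 ]]
hough 509.25 18.75 36.1 [[0.7468 0.1654 0.104 ]]
hough 315.75 177.75 62.5 [[0.6084 0.0548
[... 163 characters left out ...]
104 ]]
hough 246.75 180.75 25.6 [[0.5521 0.0534 0.104 ]]
hough 474.75 60.75 29.8 [[0.7262 0.139  0.104 ]]
hough 471.75 317.25 67.45 [[ 0.7534 -0.0833  0.104 ]]
hough 410.25 186.75 62.5 [[0.6858 0.0457 0.104 ]]
hough 348.75 129.75 54.1 [[0.635  0.0922 0.104 ]]
hough 404.25 258.75 44.2 [[ 0.6851 -0.02    0.104 ]]
hough 204.75 324.75 26.95 [[ 0.4984 -0.0865  0.104 ]]
hough 354.75 329.25 32.8 [[ 0.6423 -0.0947  0.104 ]]
hough 90.75 323.25 60.550003 [[ 0.3895 -0.0826  0.104 ]]
hough 156.75 203.25 50.949997 [[0.4751 0.0358 0.104 ]]
hough 359.25 273.75 32.2 [[ 0.6455 -0.0342  0.104 ]]
hough 117.75 68.25 36.85 [[0.4656 0.1393 0.104 ]]
shift [-8.000e-01  1.000e-01  1.001e+02] turn [-0.05  0.02 -0.73]
```

step_arm([
  [[2,1,30],[0,0,0]],
  [[2,1,60],[0,0,0]],
  [[2,1,85],[0,0,0]],
  [[2,1,98],[0,0,0]],
  [[2,1,98],[0,0,0]],
])

```text
clock: 13.45
tcp_pos: [0.6113, 0.0267, 0.0798]
eef_rot: [-0.001, 0.716, 0.698, -0.001]
wrist_force: [0.2, 0.3, 0.2]
width: 0.8
finger_force: 0.0
```

step_arm([
  [[0,0,0],[0,0,0]],
  [[0,0,0],[0,0,0]],
  [[0,0,0],[0,0,0]],
  [[0,0,0],[0,0,0]],
  [[0,0,0],[0,0,0]],
], jaw=-1)

```text
clock: 13.95
tcp_pos: [0.6137, 0.0267, 0.083]
eef_rot: [0.001, 0.716, 0.698, 0.001]
wrist_force: [0.5, 0.4, 6.7]
width: 0.563
finger_force: 30.0
```

step_arm([
  [[0,0,-10],[0,0,0]],
  [[0,0,-35],[0,0,0]],
  [[0,0,-70],[0,0,0]],
  [[0,0,-95],[0,0,0]],
  [[15,-4,-100],[0,0,0]],
])

```text
clock: 14.45
tcp_pos: [0.611, 0.0397, 0.185]
eef_rot: [0.002, 0.717, 0.697, 0.002]
wrist_force: [0.3, -0.2, -0.8]
width: 0.565
finger_force: 30.0
```

```bash
python3 -c "
from h import *
st();go([.5527,.259,.18],3.6)"
```

```text
t 14.45 tcp [0.611  0.0397 0.185 ] yaw_y -1.64 z [ 0.005 -0.001 -1.   ] F [ 0.3 -0.2 -0.8] M [-0.03 -0.13  0.02] w 0.565 ff 30.0 q [ 0.13  0.45 -0.4   1.74  0.21  0.98 -0.37]
shift [217.6 -64.6   4.5] turn [ 0.3   0.06 -5.24]
```

step_arm([
  [[40,-12,0],[0,0,-2]],
  [[82,-24,0],[0,0,-4]],
  [[125,-37,0],[0,0,-5.2]],
  [[168,-50,0],[0,0,-5.2]],
  [[205,-62,0],[0,0,-5.2]],
])

```text
clock: 14.95
tcp_pos: [0.5495, 0.2512, 0.1807]
eef_rot: [-0.001, 0.682, 0.731, -0.001]
wrist_force: [0.2, -0.1, 0.0]
width: 0.563
finger_force: 30.0
```

```bash
python3 -c "
from h import *
st();go([.5527,.259,.042],3.6)"
```

```text
t 14.95 tcp [0.5495 0.2512 0.1807] yaw_y 3.93 z [-0.002  0.    -1.   ] F [ 0.2 -0.1  0. ] M [ 0.03 -0.11 -0.02] w 0.563 ff 30.0 q [-0.17  0.46 -0.47  1.76  0.24  0.99 -0.67]
shift [  7.5   4.  138.7] turn [-0.12 -0.02  0.33]
```

step_arm([
  [[7,4,0],[0,0,0]],
  [[7,4,45],[0,0,0]],
  [[7,4,90],[0,0,0]],
  [[7,4,125],[0,0,0]],
  [[7,4,138],[0,0,0]],
])

```text
clock: 15.45
tcp_pos: [0.5516, 0.2538, 0.0398]
eef_rot: [-0.002, 0.683, 0.73, -0.004]
wrist_force: [-19.6, -7.2, 49.6]
width: 0.565
finger_force: 30.1
```

step_arm([
  [[0,0,1],[0,0,0]],
  [[0,0,1],[0,0,0]],
])

```text
clock: 15.65
tcp_pos: [0.5553, 0.2556, 0.0427]
eef_rot: [-0.0, 0.683, 0.73, -0.0]
wrist_force: [0.4, 0.7, 0.0]
width: 0.563
finger_force: 30.0
```

step_arm([
  [[0,0,1],[0,0,0]],
  [[0,0,1],[0,0,0]],
  [[0,0,2],[0,0,0]],
  [[0,0,2],[0,0,0]],
])

```text
clock: 16.05
tcp_pos: [0.5557, 0.2553, 0.0409]
eef_rot: [0.0, 0.683, 0.73, 0.0]
wrist_force: [0.2, -0.9, -1.3]
width: 0.569
finger_force: 30.0
```

step_arm([
  [[0,0,1],[0,0,0]],
  [[0,0,1],[0,0,0]],
  [[0,0,2],[0,0,0]],
  [[0,0,2],[0,0,0]],
])

```text
clock: 16.45
tcp_pos: [0.5557, 0.2554, 0.0394]
eef_rot: [0.0, 0.683, 0.73, -0.0]
wrist_force: [-1.6, -1.7, 5.7]
width: 0.568
finger_force: 30.0
```

Contact is light at z = 0.0394, so I'll release here with a limited opening.

step_arm([
  [[0,0,0],[0,0,0]],
  [[0,0,0],[0,0,0]],
  [[0,0,0],[0,0,0]],
], jaw=0.6)

```text
clock: 16.75
tcp_pos: [0.5557, 0.2554, 0.0386]
eef_rot: [0.0, 0.683, 0.73, 0.0]
wrist_force: [0.0, -0.5, 1.1]
width: 0.785
finger_force: 0.0
```

step_arm([
  [[0,0,-15],[0,0,0]],
  [[0,0,-50],[0,0,0]],
  [[0,0,-95],[0,0,0]],
  [[0,0,-135],[0,0,0]],
  [[0,0,-140],[0,0,0]],
])

```text
clock: 17.25
tcp_pos: [0.5582, 0.2574, 0.1854]
eef_rot: [0.002, 0.683, 0.73, 0.005]
wrist_force: [-0.2, -0.4, 0.2]
width: 0.796
finger_force: 0.0
```

Run:
```python
from tins import *
st()
c=info("scene");im=imaging.grab_frame("scene");cv2.imwrite("pics/s10.png",im)
q=proj(c,[[.6115,.0228,.104],[.6178,.0762,.104],[.5317,.0769,.104],[.5557,.2555,.062]]);print(q.round(1))
old=cv2.imread("pics/s9.png")
for p in q: 
    u,v=p.round().astype(int);print(p.round(1),im[v,u],old[v,u])
for o in tins(im,c,(345,165,420,275)): print(np.round(o[0],1),o[1].round(1),o[2].round(4))
go([.6178,.0762,.18],93.6)
```

```text
t 17.25 tcp [0.5582 0.2574 0.1854] yaw_y 3.80 z [ 0.009  0.005 -1.   ] F [-0.2 -0.4  0.2] M [-0.07 -0.09 -0.04] w 0.796 ff 0.0 q [-0.18  0.46 -0.48  1.74  0.25  0.99 -0.68]
[[357.8 225.9]
 [377.5 231.5]
 [381.8 203.7]
 [443.2 229.8]]
[357.8 225.9] [36 58 88] [118 122 125]
[377.5 231.5] [124 125 128] [122 122 125]
[381.8 203.7] [184 187 191] [183 185 190]
[443.2 229.8] [185 188 192] [115 172 219]
[377.1 232.3] 36.6 [0.6203 0.0754 0.104 ]
[380.4 203.1] 31.8 [0.5304 0.0729 0.104 ]
shift [-184.1   48.2    3.4] turn [  0.44   0.19 -89.8 ]
```

step_arm([
  [[-20,5,0],[0,0,-8.5]],
  [[-40,10,0],[0,0,-17]],
  [[-60,15,0],[0,0,-25.5]],
  [[-80,20,0],[0,0,-34]],
  [[-100,25,0],[0,0,-42.5]],
])

```text
clock: 17.8
tcp_pos: [0.5866, 0.1561, 0.1777]
eef_rot: [-0.001, 0.369, 0.929, -0.001]
wrist_force: [-0.0, 0.0, 0.4]
width: 0.801
finger_force: 0.0
```

```bash
python3 -c "
from h import *
st();go([.619,.0765,.18],93.6)"
```

```text
t 17.80 tcp [0.5866 0.1561 0.1777] yaw_y 46.66 z [-0.002 -0.001 -1.   ] F [-0.   0.   0.4] M [-0.04 -0.12 -0.01] w 0.801 ff 0.0 q [ 0.1   0.5  -0.62  1.74  0.33  1.01  0.17]
shift [-78.2 -35.7  -2.3] turn [ -0.07  -0.09 -46.94]
```

step_arm([
  [[-16,-7,-2],[0,0,-8.5]],
  [[-34,-15,-2],[0,0,-17]],
  [[-52,-24,-2],[0,0,-25.5]],
  [[-70,-32,-2],[0,0,-34]],
  [[-78,-36,-2],[0,0,-42.5]],
])

```text
clock: 18.3
tcp_pos: [0.6187, 0.0745, 0.1794]
eef_rot: [-0.001, 0.009, 1.0, -0.001]
wrist_force: [-0.6, 0.1, -0.3]
width: 0.8
finger_force: 0.0
```

Run:
```python
from tins import *
st()
c=info("wrist");im=imaging.grab_frame("wrist");cv2.imwrite("pics/w6.png",im)
print(proj(c,[[.619,.0765,.104],[.531,.075,.104]]).round(1))
h=cv2.cvtColor(im,cv2.COLOR_BGR2HSV);m=cv2.inRange(h,(0,0,100),(179,40,255))
g=cv2.cvtColor(im,cv2.COLOR_BGR2GRAY)
ci=cv2.HoughCircles(cv2.GaussianBlur(g,(5,5),1.5),cv2.HOUGH_GRADIENT,1.5,30,param1=120,param2=30,minRadius=26,maxRadius=38)
for u,v,rr in (ci[0] if ci is not None else []): 
    X=onz(c,[(u,v)],.104)[0]
    if .48<X[0]<.68 and -.08<X[1]<.13: print('hough',u,v,rr,X.round(4))
go([.619,.0765,.081],93.6)
```

```text
t 18.30 tcp [0.6187 0.0745 0.1794] yaw_y 89.01 z [-0.002 -0.001 -1.   ] F [-0.6  0.1 -0.3] M [ 0.05 -0.07  0.02] w 0.800 ff 0.0 q [ 0.33  0.56 -0.76  1.7   0.43  1.06  0.98]
[[321.9 213.8]
 [318.1 103.9]]
hough 320.25 98.25 33.2 [0.527  0.0767 0.104 ]
hough 324.75 210.75 28.7 [0.6164 0.0789 0.104 ]
shift [-0.2  3.4 98.1] turn [-0.11 -0.12 -4.26]
```

step_arm([
  [[0,2,30],[0,0,-2]],
  [[0,2,60],[0,0,-4]],
  [[0,2,85],[0,0,-4]],
  [[0,2,98],[0,0,-4]],
  [[0,2,98],[0,0,-4]],
])

```text
clock: 18.85
tcp_pos: [0.617, 0.0793, 0.0805]
eef_rot: [-0.002, -0.024, 1.0, -0.0]
wrist_force: [0.1, -0.8, -0.2]
width: 0.803
finger_force: 0.0
```

step_arm([
  [[0,0,0],[0,0,0]],
  [[0,0,0],[0,0,0]],
  [[0,0,0],[0,0,0]],
  [[0,0,0],[0,0,0]],
  [[0,0,0],[0,0,0]],
], jaw=-1)

```text
clock: 19.35
tcp_pos: [0.6197, 0.0793, 0.0839]
eef_rot: [0.001, -0.024, 1.0, -0.0]
wrist_force: [-0.4, -2.1, 6.0]
width: 0.563
finger_force: 30.0
```

step_arm([
  [[0,0,-10],[0,0,0]],
  [[0,0,-35],[0,0,0]],
  [[0,0,-70],[0,0,0]],
  [[0,0,-95],[0,0,0]],
  [[0,15,-100],[0,0,0]],
])

```text
clock: 19.85
tcp_pos: [0.6198, 0.0929, 0.1858]
eef_rot: [0.002, -0.023, 1.0, -0.0]
wrist_force: [0.3, -0.4, -1.3]
width: 0.567
finger_force: 30.0
```

```bash
python3 -c "
from h import *
st();go([.6235,.2598,.18],93.6)"
```

```text
t 19.85 tcp [0.6198 0.0929 0.1858] yaw_y 92.58 z [ 0.005 -0.    -1.   ] F [ 0.3 -0.4 -1.3] M [ 0.13 -0.18 -0.03] w 0.567 ff 30.0 q [ 0.31  0.56 -0.78  1.69  0.44  1.07  1.01]
shift [-11.2 166.5   5.8] turn [-0.04  0.26 -1.02]
```

step_arm([
  [[-2,40,0],[0,0,-1]],
  [[-5,80,0],[0,0,-1]],
  [[-8,120,0],[0,0,-1]],
  [[-11,155,0],[0,0,-1]],
  [[-11,166,0],[0,0,-1]],
])

```text
clock: 20.35
tcp_pos: [0.6182, 0.267, 0.1819]
eef_rot: [-0.001, -0.036, 0.999, 0.002]
wrist_force: [-0.8, -0.4, -0.6]
width: 0.57
finger_force: 30.0
```

step_arm([
  [[0,0,0],[0,0,0]],
  [[0,0,0],[0,0,0]],
  [[0,0,30],[0,0,0]],
  [[0,0,55],[0,0,0]],
  [[0,0,75],[0,0,0]],
])

```text
clock: 20.85
tcp_pos: [0.6212, 0.2571, 0.1058]
eef_rot: [-0.001, -0.031, 1.0, -0.001]
wrist_force: [-0.7, -0.2, -1.2]
width: 0.567
finger_force: 30.0
```

```bash
python3 -c "
from h import *
st();go([.6235,.2598,.044],93.6)"
```

```text
t 20.85 tcp [0.6212 0.2571 0.1058] yaw_y 93.60 z [-0.001 -0.002 -1.   ] F [-0.7 -0.2 -1.2] M [ 0.07 -0.17 -0.05] w 0.567 ff 30.0 q [ 0.    0.72 -0.73  1.63  0.54  1.01  0.73]
shift [-2.5  2.7 61.8] turn [-0.14 -0.06 -0.  ]
```

step_arm([
  [[-2,2,18],[0,0,0]],
  [[-2,2,36],[0,0,0]],
  [[-2,2,48],[0,0,0]],
  [[-2,2,56],[0,0,0]],
  [[-2,2,59],[0,0,0]],
])

```text
clock: 21.35
tcp_pos: [0.6226, 0.2625, 0.0479]
eef_rot: [-0.0, -0.033, 0.999, -0.0]
wrist_force: [0.9, 0.3, -1.3]
width: 0.562
finger_force: 30.0
```

step_arm([
  [[0,0,1],[0,0,0]],
  [[0,0,2],[0,0,0]],
  [[0,0,3],[0,0,0]],
  [[0,0,3],[0,0,0]],
  [[0,0,3],[0,0,0]],
])

```text
clock: 21.85
tcp_pos: [0.6229, 0.2628, 0.046]
eef_rot: [0.0, -0.033, 0.999, 0.0]
wrist_force: [-0.5, 0.3, -1.7]
width: 0.564
finger_force: 30.0
```

step_arm([
  [[0,0,1],[0,0,0]],
  [[0,0,2],[0,0,0]],
  [[0,0,3],[0,0,0]],
  [[0,0,4],[0,0,0]],
  [[0,0,4],[0,0,0]],
])

```text
clock: 22.35
tcp_pos: [0.6227, 0.2627, 0.0424]
eef_rot: [0.0, -0.033, 0.999, -0.0]
wrist_force: [-2.5, -1.7, 3.9]
width: 0.566
finger_force: 30.0
```

Light contact, so I'll release and go back for the last tin.

step_arm([
  [[0,0,0],[0,0,0]],
  [[0,0,0],[0,0,0]],
  [[0,0,0],[0,0,0]],
], jaw=0.5)

```text
clock: 22.65
tcp_pos: [0.6228, 0.2628, 0.0416]
eef_rot: [0.0, -0.033, 0.999, 0.0]
wrist_force: [-0.0, 0.1, -0.7]
width: 0.741
finger_force: 0.0
```

step_arm([
  [[0,0,-15],[0,0,0]],
  [[0,0,-50],[0,0,0]],
  [[0,0,-95],[0,0,0]],
  [[0,0,-130],[0,0,0]],
  [[0,0,-138],[0,0,0]],
])

```text
clock: 23.15
tcp_pos: [0.6246, 0.2647, 0.1859]
eef_rot: [0.004, -0.033, 0.999, 0.002]
wrist_force: [0.6, -0.2, 0.4]
width: 0.754
finger_force: 0.0
```

Run:
```python
from tins import *
st()
c=info("scene");im=imaging.grab_frame("scene");cv2.imwrite("pics/s11.png",im)
for o in tins(im,c,(345,165,420,275)): print(np.round(o[0],1),o[1].round(1),o[2].round(4))
for o in tins(im,c,(415,185,480,285),.062): print('well',np.round(o[0],1),o[1].round(1),o[2].round(4))
go([.530,.075,.18],93.6)
```

```text
t 23.15 tcp [0.6246 0.2647 0.1859] yaw_y 93.80 z [ 0.007  0.004 -1.   ] F [ 0.6 -0.2  0.4] M [ 0.11 -0.17  0.03] w 0.754 ff 0.0 q [ 0.02  0.64 -0.77  1.56  0.48  1.13  0.78]
[382.3 201.2] 39.4 [0.5236 0.0772 0.104 ]
well [444.8 252.7] 36.3 [0.6237 0.2643 0.062 ]
well [442.9 229.1] 38.2 [0.5534 0.2546 0.062 ]
well [446.3 205.4] 69.2 [0.4765 0.2592 0.062 ]
well [428.7 203.2] 50.4 [0.479  0.2093 0.062 ]
well [421.6 220.1] 31.6 [0.5369 0.194  0.062 ]
shift [ 106.7 -182.6    3.6] turn [0.15 0.36 0.2 ]
```

step_arm([
  [[24,-40,0],[0,0,0]],
  [[48,-82,0],[0,0,0]],
  [[72,-124,0],[0,0,0]],
  [[95,-165,0],[0,0,0]],
  [[105,-181,0],[0,0,0]],
], jaw=0.6)

```text
clock: 23.7
tcp_pos: [0.5273, 0.0699, 0.178]
eef_rot: [-0.002, -0.031, 1.0, -0.002]
wrist_force: [0.1, -0.6, 0.2]
width: 0.801
finger_force: 0.0
```

step_arm([
  [[0,0,0],[0,0,0]],
  [[0,0,0],[0,0,0]],
])

```text
clock: 23.9
tcp_pos: [0.5299, 0.0753, 0.1794]
eef_rot: [-0.0, -0.033, 0.999, 0.0]
wrist_force: [0.2, 1.2, -0.5]
width: 0.801
finger_force: 0.0
```

Run:
```python
from tins import *
st()
c=info("wrist");im=imaging.grab_frame("wrist");cv2.imwrite("pics/w7.png",im)
print(proj(c,[[.53,.075,.104]]).round(1))
g=cv2.cvtColor(im,cv2.COLOR_BGR2GRAY)
ci=cv2.HoughCircles(cv2.GaussianBlur(g,(5,5),1.5),cv2.HOUGH_GRADIENT,1.5,30,param1=120,param2=28,minRadius=26,maxRadius=38)
for u,v,rr in (ci[0] if ci is not None else []): 
    X=onz(c,[(u,v)],.104)[0]
    if .48<X[0]<.68 and -.08<X[1]<.13: print('hough',u,v,rr,X.round(4))
go([.529,.076,.081],93.6)
```

```text
t 23.90 tcp [0.5299 0.0753 0.1794] yaw_y 93.77 z [-0.  0. -1.] F [ 0.2  1.2 -0.5] M [ 0.11 -0.13  0.  ] w 0.801 ff 0.0 q [ 0.41  0.43 -0.84  1.9   0.39  0.98  1.03]
[[319.1 213.4]]
hough 324.75 210.75 28.7 [0.5274 0.0796 0.104 ]
shift [ 1.2 -0.3 98.5] turn [0.06 0.   0.25]
```

step_arm([
  [[1,1,30],[0,0,0]],
  [[1,1,60],[0,0,0]],
  [[1,1,85],[0,0,0]],
  [[1,1,98],[0,0,0]],
  [[1,1,98],[0,0,0]],
])

```text
clock: 24.45
tcp_pos: [0.528, 0.0774, 0.0801]
eef_rot: [-0.002, -0.034, 0.999, 0.0]
wrist_force: [-0.6, 0.4, 0.5]
width: 0.799
finger_force: 0.0
```

step_arm([
  [[0,0,0],[0,0,0]],
  [[0,0,0],[0,0,0]],
  [[0,0,0],[0,0,0]],
  [[0,0,0],[0,0,0]],
  [[0,0,0],[0,0,0]],
], jaw=-1)

```text
clock: 24.95
tcp_pos: [0.5298, 0.0765, 0.0827]
eef_rot: [0.001, -0.033, 0.999, 0.0]
wrist_force: [-0.7, 1.2, 6.0]
width: 0.568
finger_force: 30.0
```

step_arm([
  [[0,0,-10],[0,0,0]],
  [[0,0,-35],[0,0,0]],
  [[0,0,-70],[0,0,0]],
  [[0,0,-95],[0,0,0]],
  [[0,15,-100],[0,0,0]],
])

```text
clock: 25.45
tcp_pos: [0.5295, 0.0897, 0.1844]
eef_rot: [0.002, -0.031, 1.0, -0.001]
wrist_force: [0.8, -0.3, -1.3]
width: 0.567
finger_force: 30.0
```

```bash
python3 -c "
from h import *
st();go([.4865,.2525,.18],93.6)"
```

```text
t 25.45 tcp [0.5295 0.0897 0.1844] yaw_y 93.57 z [ 0.004 -0.001 -1.   ] F [ 0.8 -0.3 -1.3] M [ 0.06 -0.15  0.04] w 0.567 ff 30.0 q [ 0.39  0.43 -0.84  1.9   0.39  0.98  1.  ]
shift [ 32.8 165.2   4. ] turn [-0.07  0.23 -0.03]
```

step_arm([
  [[8,40,0],[0,0,0]],
  [[16,80,0],[0,0,0]],
  [[24,120,0],[0,0,0]],
  [[32,155,0],[0,0,0]],
  [[32,164,0],[0,0,0]],
])

```text
clock: 25.95
tcp_pos: [0.4817, 0.2579, 0.1814]
eef_rot: [-0.001, -0.037, 0.999, 0.001]
wrist_force: [0.8, 0.1, -1.7]
width: 0.566
finger_force: 30.0
```

step_arm([
  [[0,0,0],[0,0,0]],
  [[0,0,0],[0,0,0]],
  [[0,0,30],[0,0,0]],
  [[0,0,55],[0,0,0]],
  [[0,0,75],[0,0,0]],
])

```text
clock: 26.45
tcp_pos: [0.4855, 0.2498, 0.1049]
eef_rot: [-0.001, -0.031, 1.0, -0.001]
wrist_force: [0.2, 0.0, -1.0]
width: 0.563
finger_force: 30.0
```

```bash
python3 -c "
from h import *
st();go([.4865,.2535,.046],93.6)"
```

```text
t 26.45 tcp [0.4855 0.2498 0.1049] yaw_y 93.60 z [-0.001 -0.002 -1.   ] F [ 0.2  0.  -1. ] M [ 0.06 -0.12 -0.03] w 0.563 ff 30.0 q [ 0.02  0.56 -0.79  1.93  0.52  0.87  0.59]
shift [-1.3  3.8 58.9] turn [-0.11 -0.07 -0.  ]
```

step_arm([
  [[-1,2,18],[0,0,0]],
  [[-1,2,36],[0,0,0]],
  [[-1,2,48],[0,0,0]],
  [[-1,2,56],[0,0,0]],
  [[-1,2,59],[0,0,0]],
])

```text
clock: 26.95
tcp_pos: [0.4858, 0.2545, 0.047]
eef_rot: [-0.0, -0.033, 0.999, -0.0]
wrist_force: [-0.5, -0.9, -0.6]
width: 0.564
finger_force: 30.0
```

step_arm([
  [[0,0,1],[0,0,0]],
  [[0,0,2],[0,0,0]],
  [[0,0,3],[0,0,0]],
  [[0,0,4],[0,0,0]],
  [[0,0,4],[0,0,0]],
])

```text
clock: 27.45
tcp_pos: [0.4861, 0.2546, 0.0438]
eef_rot: [0.0, -0.033, 0.999, -0.0]
wrist_force: [0.8, 0.2, -0.4]
width: 0.565
finger_force: 30.0
```

step_arm([
  [[0,0,1],[0,0,0]],
  [[0,0,2],[0,0,0]],
  [[0,0,3],[0,0,0]],
  [[0,0,3],[0,0,0]],
])

```text
clock: 27.85
tcp_pos: [0.486, 0.2547, 0.041]
eef_rot: [0.0, -0.033, 0.999, -0.0]
wrist_force: [-1.5, -1.6, 4.8]
width: 0.565
finger_force: 30.0
```

step_arm([
  [[0,0,0],[0,0,0]],
  [[0,0,0],[0,0,0]],
  [[0,0,0],[0,0,0]],
], jaw=0.5)

```text
clock: 28.15
tcp_pos: [0.486, 0.2547, 0.0406]
eef_rot: [0.0, -0.033, 0.999, 0.0]
wrist_force: [0.3, 0.4, 0.6]
width: 0.746
finger_force: 0.0
```

step_arm([
  [[0,0,-15],[0,0,0]],
  [[0,0,-50],[0,0,0]],
  [[0,0,-95],[0,0,0]],
  [[0,0,-130],[0,0,0]],
  [[0,0,-138],[0,0,0]],
])

```text
clock: 28.65
tcp_pos: [0.4876, 0.2566, 0.1837]
eef_rot: [0.003, -0.033, 0.999, 0.002]
wrist_force: [-0.1, 0.2, -0.4]
width: 0.748
finger_force: 0.0
```

Run:
```python
from tins import *
st()
c=info("scene");im=imaging.grab_frame("scene");cv2.imwrite("pics/s12.png",im)
for o in tins(im,c,(415,185,480,285),.062): print('well',np.round(o[0],1),o[1].round(1),o[2].round(4))
w=imaging.grab_frame("wrist");cw=info("wrist");cv2.imwrite("pics/w8.png",w)
g=cv2.cvtColor(w,cv2.COLOR_BGR2GRAY)
ci=cv2.HoughCircles(cv2.GaussianBlur(g,(5,5),1.5),cv2.HOUGH_GRADIENT,1.5,30,param1=120,param2=28,minRadius=20,maxRadius=36)
for u,v,rr in (ci[0] if ci is not None else []):
    X=onz(cw,[(u,v)],.062)[0]
    if .4<X[0]<.7 and .18<X[1]<.34: print('hough',u,v,rr,X.round(4))
go([.5495,.3955,.18],93.6)
```

```text
t 28.65 tcp [0.4876 0.2566 0.1837] yaw_y 93.82 z [ 0.006  0.003 -1.   ] F [-0.1  0.2 -0.4] M [ 0.09 -0.13 -0.01] w 0.748 ff 0.0 q [ 0.08  0.46 -0.87  1.87  0.42  1.    0.67]
well [443.7 209.2] 37.2 [0.4901 0.2526 0.062 ]
well [442.2 230.9] 35.7 [0.5596 0.2529 0.062 ]
well [445.2 250.8] 39.6 [0.618  0.2649 0.062 ]
well [448.9 200.2] 65.8 [0.4577 0.2656 0.062 ]
well [430.2 198.3] 40.5 [0.4621 0.2122 0.062 ]
hough 320.25 194.25 25.1 [0.4822 0.2555 0.062 ]
hough 311.25 257.25 21.65 [0.5518 0.2505 0.062 ]
hough 324.75 323.25 35.15 [0.6346 0.2707 0.062 ]
hough 287.25 185.25 21.2 [0.4753 0.2226 0.062 ]
shift [-71.9 135.9   1. ] turn [0.05 0.19 0.19]
```

step_arm([
  [[-20,35,0],[0,0,0]],
  [[-40,75,0],[0,0,0]],
  [[-60,110,0],[0,0,0]],
  [[-70,137,0],[0,0,0]],
  [[-70,137,0],[0,0,0]],
], jaw=0)

```text
clock: 29.25
tcp_pos: [0.5452, 0.3998, 0.1765]
eef_rot: [-0.002, -0.035, 0.999, 0.001]
wrist_force: [0.0, 0.6, 0.5]
width: 0.498
finger_force: 0.0
```

step_arm([
  [[0,0,0],[0,0,0]],
  [[0,0,0],[0,0,0]],
])

```text
clock: 29.45
tcp_pos: [0.5464, 0.3943, 0.1774]
eef_rot: [-0.001, -0.033, 0.999, -0.001]
wrist_force: [0.8, -0.3, 0.3]
width: 0.5
finger_force: 0.0
```

Run:
```python
from h import *
st();go([.5495,.3945,.094],93.6)
w=imaging.grab_frame("wrist");c=info("wrist");cv2.imwrite("pics/w9.png",w)
h=cv2.cvtColor(w,cv2.COLOR_BGR2HSV);print(proj(c,[[.509,.392,.107],[.59,.397,.107]]).round(1))
m=cv2.inRange(h,(15,30,150),(35,170,255));m[:, :275]=0;m[:,370:]=0;m[270:]=0
n,l,s,ce=cv2.connectedComponentsWithStats(m)
for i in range(1,n):
    if s[i,4]>300: print(s[i],ce[i].round(1),onz(c,[ce[i]],.107).round(4))
```

```text
t 29.45 tcp [0.5464 0.3943 0.1774] yaw_y 93.76 z [-0.001 -0.002 -1.   ] F [ 0.8 -0.3  0.3] M [ 0.04 -0.16 -0.01] w 0.500 ff 0.0 q [-0.19  0.66 -0.8   1.57  0.5   1.14  0.54]
shift [-3.2  0.2 83.4] turn [-0.13 -0.08  0.16]
[[320.  170. ]
 [319.6 262. ]]
[275   0  95  10 501] [335.2   2.9] [[0.3942 0.3948 0.107 ]]
[ 275    7   95   45 3370] [316.8  33.1] [[0.4131 0.3835 0.107 ]]
[ 314  164   15   91 1274] [321.5 209. ] [[0.5413 0.3953 0.107 ]]
```

The bar is centred between the fingers at y = 0.395. Next I'll descend, grip it and slide the cover shut.

step_arm([
  [[0,0,30],[0,0,0]],
  [[0,0,55],[0,0,0]],
  [[0,0,72],[0,0,0]],
  [[0,0,82],[0,0,0]],
  [[0,0,82],[0,0,0]],
])

```text
clock: 30.0
tcp_pos: [0.5464, 0.3949, 0.0955]
eef_rot: [-0.001, -0.033, 0.999, -0.001]
wrist_force: [0.2, -0.1, 0.7]
width: 0.497
finger_force: 0.0
```

step_arm([
  [[0,0,0],[0,0,0]],
  [[0,0,0],[0,0,0]],
  [[0,0,0],[0,0,0]],
  [[0,0,0],[0,0,0]],
  [[0,0,0],[0,0,0]],
], jaw=-1)

```text
clock: 30.5
tcp_pos: [0.5472, 0.3945, 0.0972]
eef_rot: [0.0, -0.033, 0.999, -0.001]
wrist_force: [-0.6, -5.4, 5.2]
width: 0.132
finger_force: 30.0
```

step_arm([
  [[0,-10,0],[0,0,0]],
  [[0,-24,0],[0,0,0]],
  [[0,-40,0],[0,0,0]],
  [[0,-56,0],[0,0,0]],
  [[0,-70,0],[0,0,0]],
])

```text
clock: 31.0
tcp_pos: [0.5515, 0.3246, 0.0972]
eef_rot: [0.0, -0.033, 0.999, 0.0]
wrist_force: [-0.1, 2.3, 4.9]
width: 0.139
finger_force: 30.0
```

step_arm([
  [[0,-14,0],[0,0,0]],
  [[0,-28,0],[0,0,0]],
  [[0,-40,0],[0,0,0]],
  [[0,-50,0],[0,0,0]],
  [[0,-56,0],[0,0,0]],
])

```text
clock: 31.5
tcp_pos: [0.555, 0.2688, 0.0972]
eef_rot: [-0.0, -0.033, 0.999, -0.0]
wrist_force: [-1.1, 1.7, 6.6]
width: 0.135
finger_force: 30.0
```

```bash
python3 -c "
from h import *
st()"
```

```text
t 31.50 tcp [0.555  0.2688 0.0972] yaw_y 93.75 z [-0. -0. -1.] F [-1.1  1.7  6.6] M [ 0.3   0.14 -0.17] w 0.135 ff 30.0 q [-0.    0.66 -0.77  1.77  0.56  0.94  0.63]
```

Travel so far is 126 mm, so about 9 mm remain. I'll go until the stop resists.

step_arm([
  [[0,-3,0],[0,0,0]],
  [[0,-5,0],[0,0,0]],
  [[0,-7,0],[0,0,0]],
  [[0,-8,0],[0,0,0]],
])

```text
clock: 31.9
tcp_pos: [0.5554, 0.2615, 0.0972]
eef_rot: [-0.0, -0.033, 0.999, -0.0]
wrist_force: [-1.4, 2.2, 5.5]
width: 0.133
finger_force: 30.0
```

step_arm([
  [[0,-1,0],[0,0,0]],
  [[0,-2,0],[0,0,0]],
  [[0,-2,0],[0,0,0]],
])

```text
clock: 32.2
tcp_pos: [0.5555, 0.2597, 0.0972]
eef_rot: [0.0, -0.033, 0.999, 0.0]
wrist_force: [-0.7, 1.4, 5.5]
width: 0.133
finger_force: 30.0
```

step_arm([
  [[0,-1,0],[0,0,0]],
  [[0,-2,0],[0,0,0]],
  [[0,-2,0],[0,0,0]],
])

```text
clock: 32.5
tcp_pos: [0.5555, 0.2597, 0.0972]
eef_rot: [0.0, -0.034, 0.999, 0.002]
wrist_force: [-0.7, 6.6, 4.1]
width: 0.139
finger_force: 30.0
```

step_arm([
  [[0,-1,0],[0,0,0]],
  [[0,-1,0],[0,0,0]],
])

```text
clock: 32.7
tcp_pos: [0.5555, 0.2597, 0.0972]
eef_rot: [0.0, -0.034, 0.999, 0.002]
wrist_force: [-0.6, 8.2, 1.3]
width: 0.132
finger_force: 30.0
```

step_arm([
  [[0,0,0],[0,0,0]],
  [[0,0,0],[0,0,0]],
  [[0,0,0],[0,0,0]],
], jaw=0)

```text
clock: 33.0
tcp_pos: [0.5557, 0.2555, 0.0959]
eef_rot: [-0.001, -0.033, 0.999, -0.001]
wrist_force: [-0.8, -0.9, 0.0]
width: 0.367
finger_force: 0.0
```

step_arm([
  [[0,0,-20],[0,0,0]],
  [[0,0,-60],[0,0,0]],
  [[0,0,-105],[0,0,0]],
  [[0,40,-130],[0,0,0]],
  [[0,85,-130],[0,0,0]],
])

```text
clock: 33.5
tcp_pos: [0.5533, 0.3412, 0.2309]
eef_rot: [0.003, -0.03, 1.0, 0.0]
wrist_force: [0.2, 0.9, -0.2]
width: 0.502
finger_force: 0.0
```

Run:
```python
from h import *
st()
im=imaging.grab_frame("scene");cv2.imwrite("pics/s13.png",im)
im2=imaging.grab_frame("side")
a=cv2.resize(im[150:310,295:535],None,fx=3.3,fy=3.3,interpolation=cv2.INTER_CUBIC);cv2.imwrite("pics/c10.png",a)
```

```text
t 33.50 tcp [0.5533 0.3412 0.2309] yaw_y 93.45 z [ 0.006  0.001 -1.   ] F [ 0.2  0.9 -0.2] M [ 0.05 -0.15 -0.03] w 0.502 ff 0.0 q [-0.07  0.57 -0.84  1.58  0.45  1.19  0.63]
```

View pics/c10.png

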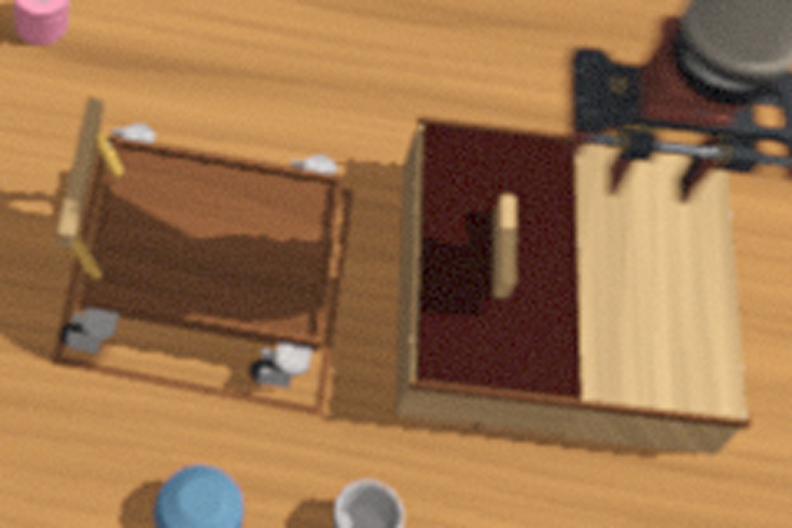

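The cover is shut and the trolley is empty on its mark. The deck corners are at (343,181), (321,345), (83,305) and (110,142), and the mark corners are at (326,411) and (56,360). I'll check the trolley's pose before handing in.

Run:
```python
from h import *
c=info("scene");Z=lambda P:[(295+(u+.5)/3.3-.5,150+(v+.5)/3.3-.5) for u,v in P]
P=onz(c,Z([(343,181),(321,345),(78,305),(107,142)]),.062);print(P.round(4),P.mean(0).round(4))
e=P[1]-P[2]+P[0]-P[3];print(np.degrees(np.arctan2(e[1],e[0])))
d=P[0]-P[1]+P[3]-P[2];print(np.degrees(np.arctan2(d[1],d[0]))-90)
print(onz(c,Z([(326,411),(56,360)]),0).round(4))
P=onz(c,Z([(95,101),(70,232)]),.142);print('rail',P.round(4),P.mean(0).round(4))
s7=cv2.imread("pics/s8.png");im=cv2.imread("pics/s13.png")
# shift of the trolley's unshaded front-right corner between after-release and now
t=s7[248:268,368:395];r_=cv2.matchTemplate(im[238:278,358:405],t,cv2.TM_CCOEFF_NORMED);print(cv2.minMaxLoc(r_),'(10,10)=unmoved')
```

```text
[[ 0.5     0.1258  0.062 ]
 [ 0.6553  0.1249  0.062 ]
 [ 0.6584 -0.0739  0.062 ]
 [ 0.5016 -0.0784  0.062 ]] [0.5788 0.0246 0.062 ]
90.66225266299993
-269.31870149126786
[[ 0.6846  0.1414  0.    ]
 [ 0.6829 -0.087   0.    ]]
rail [[ 0.5128 -0.0889  0.142 ]
 [ 0.6356 -0.086   0.142 ]] [ 0.5742 -0.0874  0.142 ]
(-0.3216813802719116, 0.9648593068122864, (20, 17), (10, 10)) (10,10)=unmoved
```

The trolley hasn't moved since I released it. It's centred within about 1–2 mm and square within about 1°.

```bash
python3 -c "
from rig import r
print(r.finish_job())"
```

```text
the job is handed in; nothing more can be done
None
```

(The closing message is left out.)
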